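# Refit the upper burr of a coffee grinder and shut the hood

### The job

The coffee grinder stands open after cleaning and its upper burr, the ring with three lugs and a carrying bridge, is somewhere among the bar tools on the counter. Set the burr in the chamber on top of the grinder and turn it under light pressure, never forcing it, until its lugs drop into the slots and it sits fully home; then let go and swing the hood fully shut over it. Leave all the other things on the counter standing where they are.

Things in the scene. Friction and masses are not known exactly. Their poses are not given: they have to be found in the camera images.
- burr: upper burr, plain steel, upright on the counter, 0.2 to 0.34 kg: a ring 58.6 mm across and 30 mm tall, foot edge bevelled 5 mm, a bridge on top (62 mm in all). Three equal lugs, 12 mm wide, 12 mm tall (16 to 28 mm above the foot), stick out to 40 mm from the axis, in the directions 60, 180 and 300 deg about z from its x axis. Origin at the centre of its foot, z up
- bridge (a point): centre of the bar of the burr's carrying bridge, 56 mm above the burr's foot on its axis; axes as burr. The bar is 10 mm thick (along x), 48 mm long (along y) and 12 mm tall, on two posts 8 x 10 mm that leave an opening 32 mm wide and 21 mm high under it
- grinder: small white single-dose coffee grinder, fixed: foot 225 x 125 mm (x -83 to +143 mm), round head 124 mm across and 190 mm tall about the chamber, motor column behind it (x +45 to +135 mm, 100 mm wide, 184 mm tall). Origin on the counter below the axis of the burr chamber; front towards its -x, the hood's hinge at the back (+x)
- chamber (a point): centre of the burr chamber's mouth, level with the flat rim on top of the grinder's head, 190 mm above the counter; axes as grinder. The bore is 62 mm across, 28 mm deep; three equal slots in its wall, 15.5 mm wide, reach out to 43 mm from the axis and 14 mm down, open above, in the directions 60, 180 and 300 deg about z from its x axis
- seat (a point): centre of the chamber floor, 28 mm below the rim; axes as grinder. The burr's foot goes into the bore; its lugs ride on the rim (foot 16 mm below it) until they are over the slots, in any of three equal ways round; then it drops 12 mm till its foot stands here, lug tops flush with the rim, bridge rising 34 mm above the rim
- hood (a joint): angle of the hood, 0 shut over the chamber, growing as it swings up and back, at most 2.0; a stiff hinge: it stays where it is left, 2 to 5 N at its free edge moves it. The hood is a black round cap, 112 mm across, 44 mm tall outside, 104 mm across and 40 mm deep inside; its axis is 75 mm in front of the hinge, over the chamber's when shut
- hood_hinge (a point): middle of the hood's hinge line, 75 mm behind the chamber's axis (grinder +x), level with the rim; its axes turn with the hood: -x from the hinge towards the free edge, y along the hinge line, +z out through the hood's flat outer top, which is at z +44 mm, x -19 to -131 mm
- hood_lip (a point): outer end of the flat finger lip (40 mm wide, 7 mm thick, standing 16 mm out from the hood's wall) at the hood's free edge, 147 mm from the hinge; axes as hood_hinge
- tamper: coffee tamper standing on its steel base (58 mm across, 95 mm tall, round wooden handle on top); origin under its centre. A bystander
- leveller: two-step round steel levelling puck, 66 mm across, 40 mm tall; origin under its centre. A bystander
- dosing_cup: plain open steel cup, 58 mm across, 75 mm tall; origin under its centre. A bystander
- pitcher: steel milk pitcher, 92 mm across, 105 mm tall, handle reaching 80 mm from its axis along its +y; origin under its centre. A bystander
- brush: grinder brush lying flat, 202 mm long along its x, up to 30 mm wide and 24 mm high; origin under it, bristle end at x +102 mm, other end at x -100 mm. A bystander
- bottle_a: brown sauce bottle with a red nozzle, 60 mm across, 192 mm tall; origin under its centre. A bystander
- bottle_b: pale sauce bottle with a white nozzle, 60 mm across, 192 mm tall; origin under its centre. A bystander
- cups: stack of upturned white paper cups, 90 mm across at the counter, 178 mm tall; origin under its centre. A bystander
Mind the look-alikes: they are no part of the job. Leave any green or yellow look-alike of the burr alone.

How it is judged:
On the way, in this order (a step that is already met when the one before it is completed fails the run):
1. the burr is picked up off the counter (height (world z) of burr above 0.06 m), for 0.1 s.
2. the burr has dropped home in the chamber, its lugs in the slots, before the hood is shut (z of burr in the frame of chamber between -0.031 and -0.0255 m and horizontal distance between burr and chamber below 0.004 m and angle between burr's own z axis and vertical below 0.05 rad and value of joint hood above 1 rad), for 0.2 s.
At the end, for the whole second after the job is handed in: the burr stands upright (within 3 degrees) on the chamber floor, its foot 25.5 to 31 mm below the rim and within 4 mm of the chamber's axis, at rest, and the hood is shut to within 0.04 rad (z of burr in the frame of chamber between -0.031 and -0.0255 m and horizontal distance between burr and chamber below 0.004 m and angle between burr's own z axis and vertical below 0.05 rad and value of joint hood below 0.04 rad and linear speed of burr below 0.02 m/s); the robot touches nothing.
It fails at once if the burr is forced or dropped hard into the grinder (over 50 N) (contact force between burr and grinder above 50 N).
It fails at once if a bystander is shifted by more than 30 mm (distance of any of tamper, leveller, dosing_cup, pitcher, brush, bottle_a, bottle_b, cups from where it was at the start of the episode above 0.03 m).
It fails at once if a bystander is knocked over (angle between any of tamper, leveller, dosing_cup, pitcher, brush, bottle_a, bottle_b, cups's own z axis and vertical above 0.5 rad).
It also fails if it takes over 64 s, if anything falls off the work surface, if the arm or the gripper's body presses on something with over 40 N, if the wrist force passes 120 N, or if a joint passes its speed limit or range.

### The arm

A 6-joint arm with a two-finger parallel gripper is mounted at the origin on the work surface. World frame = base frame: x ahead of the robot, y to its left, z up, the work surface at z = 0. Lengths are in m, angles in rad, forces in N, time in s.
With the tool pointing down it reaches from about 0.35 to 0.775 m from the base axis. Payload 7.3 kg.
Tool frame: the origin (TCP) lies midway between the tips of the shut fingers; the grasp point (between the pads) lies 19 mm behind it (robot.grasp_offset is the z of the grasp point in the tool frame, in m); z points along the fingers, y is the direction in which the jaws open and shut (so a half turn about z gives the same grasp; the last joint's range is limited). The gripper opens to 92 mm and grips with 3 to 60 N. Pads are 19 mm wide; open, the fingers measure 130 mm over their backs; the gripper's body (75 mm by 190 mm) begins 47 mm behind the grasp point.
Start: joints at [1.115, 0.342, 1.524, -0, 1.275, -0.146], TCP at [0.16, 0.5, 0.199] pointing down, gripper open.
Joint ranges: [-2.53, 2.53], [-0.77, 2.02], [0.04, 2.7], [-1, 4.14], [0.28, 2.66], [-3.11, 3.11]. Speed limits (rad/s): [2.57, 2.57, 3.14, 3.14, 3.14, 3.14].

### API

Orientations are given as [roll, pitch, yaw] about the fixed x, y, z axes, in that order (R = Rz(yaw) Ry(pitch) Rx(roll)).
In Python, from cell import observe, imaging, workorder, robot gives the robot as it stands. The module is installed in compiled form; this text tells all that it offers.
- The arm moves only by the tool send_rows, never from a script. Its argument "series" is a list of rows, each a list of 7 numbers: the shift along the tool's x, y, z in m, then the turn, a rotation vector about the tool's x, y, z in rad, then the closure, from 0 (fully open) to 1 (shut). A call has 1 to 5 rows; each row shifts and turns the commanded pose from where the row before left it, along the tool's axes as they then stand; what a row does not reach is not made up. A row lasts 1/12 s, in which the tool goes at most 41.7 mm and 7.16 degrees, less where a joint would pass 70% of its speed; a pose out of reach is approached as far as the arm can. A call is refused whole if a number of a shift passes 0.0417 or a number of a turn 0.125, either way. A call with a gripper value outside its range is refused whole. The fingers move at their own pace and stop on an object; "newtons" is the grip in N (left out, the last holds). Time passes only in rows, so rows that do not move let the fingers close. It gives the time, the measured TCP pose, the force and the opening at its end, in the units of the state.
- observe(): the state, without advancing time (a new reading comes with each control period).
- imaging.read_camera(name): name is "scene" or "side" or "wrist"; returns a dict with "color" (384x512x3 uint8, red, green, blue), "range_z" (384x512 float32, m along the optical axis (not along the pixel's ray), 0 where there is no reading), "vfov" (degrees; the focal length in pixels is half the picture's height over the tangent of half this angle, whatever the lens; pixels are square), "cx", "cy" (the principal point, pixels), "dist_coeffs" ([k1, k2, p1, p2, k3] as OpenCV has them; the pictures are not rectified), "T" (4x4, takes a point from camera to world coordinates). Camera axes: x right, y down, z forward; pixel columns grow to the right and rows downward; lengths in m; the calibration is good to about 2 mm. A picture is of the moment at which its call begins.
- workorder.hand_in(): hands the job in, once; it reports no verdict.
The state is a dict: "time": time; "qpos": joint angles; "qvel": joint speeds; "joint_efforts": joint torques, N m; "tool_pos": TCP position; "tool_rot": TCP orientation; "contact_force": force on the tool from outside, world axes, zero at the start; "torque": the same for the moment, N m; "opening": finger opening in m.
Only numpy, scipy, OpenCV 4.12 (cv2) and the standard library are available. Lean on these libraries where they do the work, as an engineer would, in place of code of your own. Each camera call takes 0.05 s, during which the arm holds its last target.

## Working session

There is one attempt and no reset: what is moved stays moved. The work goes in short steps, Python scripts to look and compute and a tool call to move; the robot and the scene stay as the last step left them, time stands still between calls to the robot, and variables do not carry over. Pictures are saved under pics/ and viewed, and the job is handed in when it is done.

Besides the shell and the picture viewer there is one more tool, called after "Call:" as name(argument=value, ...), one argument or row to a line, values as JSON. send_rows: Moves the arm, as the interface text tells. Its arguments: {"type":"object","properties":{"series":{"type":"array","items":{"type":"array","items":{"type":"number"}}},"newtons":{"type":"number"}},"required":["series"]}

```bash
mkdir -p pics; ls; cat > h.py <<'E'
import numpy as np, cv2
from cell import observe, imaging, workorder, robot
def cam(n,save=None):
    c=imaging.read_camera(n)
    h,w=c["color"].shape[:2]
    f=h/2/np.tan(np.radians(c["vfov"])/2)
    c["K"]=np.array([[f,0,c["cx"]],[0,f,c["cy"]],[0,0,1]]); c["D"]=np.array(c["dist_coeffs"],float); c["T"]=np.array(c["T"])
    if save: cv2.imwrite(f"pics/{save}.png",c["color"][:,:,::-1])
    return c
def rays(c,uv):
    p=cv2.undistortPoints(np.array(uv,float).reshape(-1,1,2),c["K"],c["D"]).reshape(-1,2)
    return np.c_[p,np.ones(len(p))]
def pts(c,uv):  # by depth
    uv=np.array(uv).reshape(-1,2); r=rays(c,uv)
    z=c["range_z"][uv[:,1].astype(int),uv[:,0].astype(int)]
    return (r*z[:,None])@c["T"][:3,:3].T+c["T"][:3,3]
def plane(c,uv,z):
    d=rays(c,uv)@c["T"][:3,:3].T; o=c["T"][:3,3]
    return o+d*((z-o[2])/d[:,2])[:,None]
def cloud(c):
    h,w=c["range_z"].shape
    u,v=np.meshgrid(np.arange(w),np.arange(h))
    return pts(c,np.c_[u.ravel(),v.ravel()]).reshape(h,w,3)
def proj(c,P):
    P=np.array(P,float).reshape(-1,3); R=c["T"][:3,:3]; X=(P-c["T"][:3,3])@R
    return cv2.projectPoints(X,np.zeros(3),np.zeros(3),c["K"],c["D"])[0].reshape(-1,2)
E
python3 - <<'E'
from h import *
for n in ["scene","side","wrist"]:
    c=cam(n,n+"0"); print(n,c["vfov"],c["dist_coeffs"],np.round(c["T"],3).tolist())
s=observe(); print(s); print(robot.grasp_offset, [a for a in dir(robot) if a[0]!='_'])
E
```

```text
pics
scene 49.765150529418754 [0.02390959 0.         0.         0.         0.        ] [[0.892, 0.273, -0.36, 0.849], [0.451, -0.566, 0.69, -0.902], [-0.015, -0.778, -0.629, 0.87], [0.0, 0.0, 0.0, 1.0]]
side 55.27883831887541 [-0.08682006  0.          0.          0.          0.        ] [[0.91, -0.218, 0.353, 0.15], [-0.415, -0.503, 0.759, -0.739], [0.012, -0.836, -0.548, 0.627], [0.0, 0.0, 0.0, 1.0]]
wrist 65.9447057386925 [-0.04022637  0.          0.          0.          0.        ] [[0.305, 0.917, 0.257, 0.091], [0.952, -0.293, -0.085, 0.522], [-0.002, 0.271, -0.963, 0.384], [0.0, 0.0, 0.0, 1.0]]
{'time': 0.15, 'qpos': array([ 1.11500462e+00,  3.42539348e-01,  1.52474214e+00,  1.02701846e-05,
        1.27537760e+00, -1.45998345e-01]), 'qvel': array([-1.51633075e-03, -2.42656675e-03, -1.47207975e-03, -1.06436315e-03,
       -6.68328335e-04,  5.10949275e-05]), 'joint_efforts': array([ 1.61647393e-03, -4.31466293e+01, -2.44355714e+01,  7.19040097e-02,
        5.36596240e-02, -6.40076655e-05]), 'tool_pos': array([0.15989294, 0.4997425 , 0.19833609]), 'tool_rot': array([-3.14053899e+00, -1.64862600e-04,  2.83179621e+00]), 'contact_force': array([-0.15891358, -0.78697487,  0.83624425]), 'torque': array([-0.00710495,  0.00987157, -0.01090369]), 'opening': 0.09196122488012234}
-0.0188 ['IKError', 'grasp_offset']
```

View pics/scene0.png

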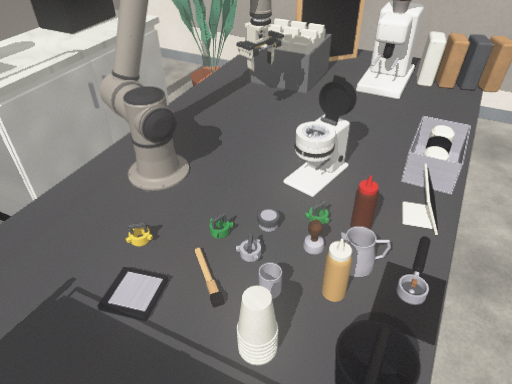

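View pics/side0.png

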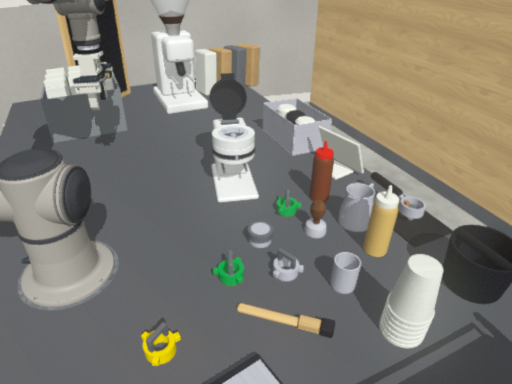

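View pics/wrist0.png

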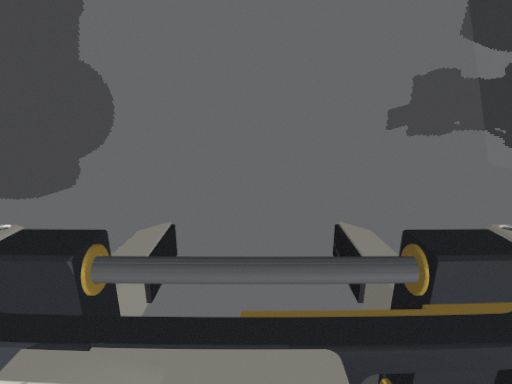

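Candidates in the scene view: steel ring with bridge (250,248), green ones (221,227) and (318,215), a yellow one (139,235), and the leveller puck (268,218). By the description it is the plain steel one at (250,248), which is (287,266) in the side view. I'll check it in a close crop.

```bash
python3 - <<'E'
from h import *
a=cam("scene");b=cam("side")
def crop(c,x0,y0,x1,y1,k): return cv2.resize(c["color"][y0:y1,x0:x1,::-1],None,fx=k,fy=k,interpolation=cv2.INTER_CUBIC)
A=crop(a,225,225,285,275,6);B=crop(b,260,240,320,290,6)
C=crop(a,280,70,365,195,3);D=crop(b,200,65,265,205,3)
cv2.imwrite("pics/c1.png",np.hstack([A,B]))
h=max(C.shape[0],D.shape[0]);P=lambda x:np.pad(x,((0,h-x.shape[0]),(0,0),(0,0)))
cv2.imwrite("pics/c2.png",np.hstack([P(C),P(D)]))
for c,n,l in [(a,"scene",{"burr":(250,248),"grin":(316,140),"lev":(268,212),"tam":(315,228),"pit":(360,240),"cup":(270,270),"ba":(369,190),"bb":(340,255),"cups":(257,295),"g1":(221,232),"g2":(318,217)}),(b,"side",{"burr":(287,271),"lev":(260,228),"tam":(318,205),"pit":(360,195),"cup":(345,260)})]:
    for k,v in l.items(): print(n,k,np.round(pts(c,v)[0],3))
cl=cloud(b)
E
```

```text
scene burr [ 0.486 -0.232  0.053]
scene grin [0.523 0.142 0.189]
scene lev [ 0.462 -0.068  0.039]
scene tam [ 0.625 -0.12   0.089]
scene pit [ 0.74  -0.074  0.052]
scene cup [ 0.563 -0.272  0.047]
scene ba [0.725 0.013 0.158]
scene bb [ 0.727 -0.249  0.16 ]
scene cups [ 0.612 -0.441  0.176]
scene g1 [ 0.37  -0.191  0.026]
scene g2 [ 0.6   -0.014  0.03 ]
side burr [ 0.464 -0.231  0.03 ]
side lev [ 0.468 -0.078  0.04 ]
side tam [ 0.613 -0.113  0.093]
side pit [ 0.772 -0.087  0.066]
side cup [ 0.588 -0.274  0.053]
```

View pics/c1.png

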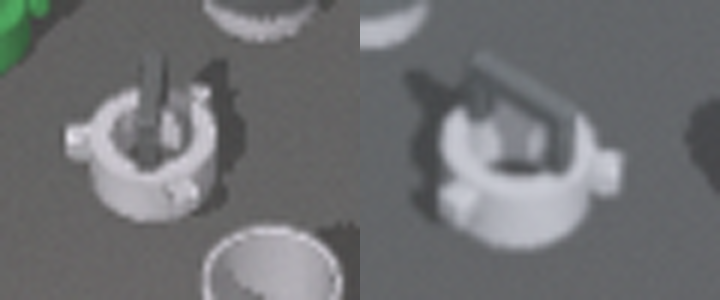

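View pics/c2.png

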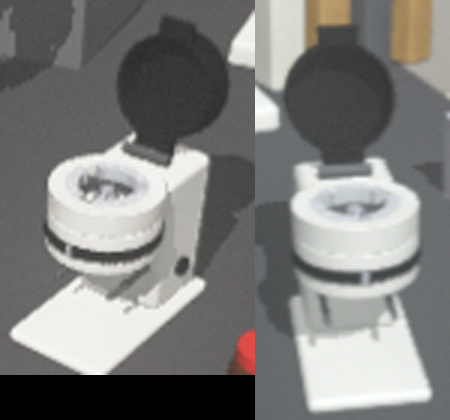

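The crop shows a plain steel ring with three lugs and a bridge, so the choice is confirmed. The chamber is empty and the hood is up. Next I measure poses from the depth clouds.

```bash
python3 - <<'E'
from h import *
for n in ["scene","side"]:
    c=cam(n); P=cloud(c).reshape(-1,3); col=c["color"].reshape(-1,3).astype(int)
    near=np.hypot(P[:,0]-.475,P[:,1]+.225)<.06
    bar=P[near&(P[:,2]>.048)&(P[:,2]<.07)]; ring=P[near&(P[:,2]>.026)&(P[:,2]<.034)]
    for q,m in [("bar",bar),("ring",ring)]:
        (cx,cy),wh,an=cv2.minAreaRect(m[:,:2].astype(np.float32)); print(n,q,len(m),round(cx,4),round(cy,4),np.round(wh,3),an, "zmax",m[:,2].max())
    d=bar[:,:2]-bar[:,:2].mean(0); print(" bar dir",np.degrees(np.arctan2(*np.linalg.svd(d)[2][0][::-1])))
    g=(np.hypot(P[:,0]-.53,P[:,1]-.16)<.12)&(abs(P[:,2]-.19)<.006)
    m=P[g]; (x,y),r=cv2.minEnclosingCircle(m[:,:2].astype(np.float32)); print(" rim",len(m),x,y,r,m[:,2].mean())
    (cx,cy),wh,an=cv2.minAreaRect(m[:,:2].astype(np.float32)); print(cx,cy,wh,an)
    # hood: dark above .21
    hd=P[(np.hypot(P[:,0]-.55,P[:,1]-.2)<.2)&(P[:,2]>.205)&(P[:,2]<.5)]; print(" hood",len(hd),hd.min(0),hd.max(0),hd.mean(0))
    # foot
    ft=P[(np.hypot(P[:,0]-.5,P[:,1]-.12)<.15)&(P[:,2]>.006)&(P[:,2]<.04)]; print(" foot",len(ft),cv2.minAreaRect(ft[:,:2].astype(np.float32)),np.median(ft[:,2]))
E
```

```text
scene bar 60 0.4737 -0.2098 [0.01 0.05] 22.06301498413086 zmax 0.06384852229282334
scene ring 171 0.4791 -0.2063 [0.066 0.068] 71.48910522460938 zmax 0.03395759220279415
 bar dir -67.66864202054327
 rim 570 0.5162434577941895 0.20504389703273773 0.0826813131570816 0.18825269703779818
0.5031598806381226 0.20180918276309967 (0.12013532966375351, 0.14953967928886414) 0.6096417903900146
 hood 1162 [0.47053666 0.25980614 0.20504738] [0.58766292 0.34152239 0.33336447] [0.52759347 0.30713732 0.25772929]
 foot 1183 ((0.5121676921844482, 0.12278009951114655), (0.1697709560394287, 0.2852807641029358), 9.57080078125) 0.014284989356555311
side bar 125 0.4719 -0.2099 [0.012 0.047] 21.208742141723633 zmax 0.06319925418149663
side ring 214 0.4753 -0.2129 [0.053 0.071] 68.44603729248047 zmax 0.03379679869014607
 bar dir -66.87516704616792
 rim 559 0.5110100507736206 0.20524102449417114 0.07981538027524948 0.18931833298930267
0.5009447336196899 0.20042766630649567 (0.14490240812301636, 0.11863934248685837) 88.9983901977539
 hood 1172 [0.47024683 0.26268574 0.20572343] [0.58561159 0.34096916 0.33341612] [0.53322356 0.30950266 0.25866877]
 foot 1306 ((0.5105112195014954, 0.12329796701669693), (0.17260843515396118, 0.2926937937736511), 8.949950218200684) 0.015489194727029532
```

Call:
send_rows(
  series=[
    [0,0,-0.04,0,0,0,0],
    [0,0,-0.04,0,0,0,0],
    [0,0,-0.04,0,0,0,0],
    [0,0,-0.04,0,0,0,0],
    [0,0,-0.04,0,0,0,0],
  ],
)

```text
time: 0.77
tool_pos: [0.1598, 0.4995, 0.401]
tool_rot: [3.141, 0.0, 2.832]
contact_force: [-0.2, 1.6, 0.2]
opening: 0.0917
```

Call:
send_rows(
  series=[
    [-0.031,-0.012,0,0,0,0,0],
    [-0.031,-0.012,0,0,0,0,0],
    [-0.031,-0.012,0,0,0,0,0],
    [-0.031,-0.012,0,0,0,0,0],
    [-0.031,-0.012,0,0,0,0,0],
  ],
)

```text
time: 1.18
tool_pos: [0.2902, 0.3945, 0.3989]
tool_rot: [3.141, 0.0, 2.832]
contact_force: [0.8, 0.1, 0.3]
opening: 0.0915
```

Call:
send_rows(
  series=[
    [-0.031,-0.012,0,0,0,0,0],
    [-0.031,-0.012,0,0,0,0,0],
    [-0.031,-0.012,0,0,0,0,0],
    [-0.031,-0.012,0,0,0,0,0],
    [-0.031,-0.012,0,0,0,0,0],
  ],
)

```text
time: 1.6
tool_pos: [0.4197, 0.29, 0.3989]
tool_rot: [3.141, 0.0, 2.832]
contact_force: [0.7, 0.1, 0.8]
opening: 0.0918
```

Call:
send_rows(
  series=[
    [-0.031,-0.012,0,0,0,0,0],
    [-0.031,-0.012,0,0,0,0,0],
    [-0.031,-0.012,0,0,0,0,0],
    [-0.031,-0.012,0,0,0,0,0],
    [-0.031,-0.012,0,0,0,0,0],
  ],
)

```text
time: 2.02
tool_pos: [0.5491, 0.1855, 0.3988]
tool_rot: [3.141, -0.0, 2.832]
contact_force: [-0.0, 0.6, -0.0]
opening: 0.0919
```

Call:
send_rows(
  series=[
    [0,0,0,0,0,0,0],
  ],
)

```text
time: 2.1
tool_pos: [0.5516, 0.1827, 0.3967]
tool_rot: [-3.139, -0.001, 2.826]
contact_force: [0.8, -0.3, -0.6]
opening: 0.0919
```

```bash
python3 - <<'E'
from h import *
c=cam("wrist","w1"); print(np.round(c["T"],4).tolist()); s=observe(); print(s["tool_pos"],s["tool_rot"],s["contact_force"])
E
```

```text
[[0.3105, 0.9154, 0.2561, 0.4834], [0.9506, -0.298, -0.087, 0.2058], [-0.0033, 0.2705, -0.9627, 0.5827], [0.0, 0.0, 0.0, 1.0]]
[0.54980986 0.1846033  0.39716098] [-3.14017609e+00 -1.84732557e-03  2.82774114e+00] [ 0.35094982  0.07039947 -0.33984231]
```

View pics/w1.png

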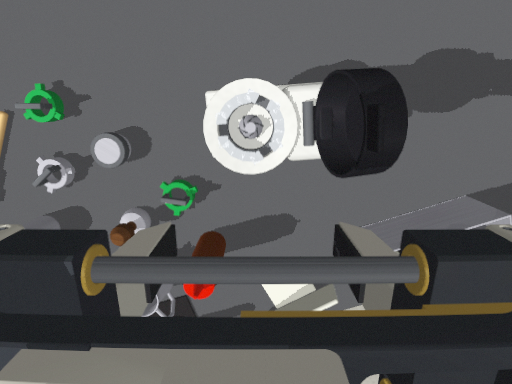

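The wrist view shows the chamber mouth at about (250,127) with slots near (262,101), (223,130) and (266,151). The hood is to the right at (360,122). The steel burr is at (54,174).

```bash
python3 - <<'E'
from h import *
c=cam("wrist"); img=c["color"]
crop=cv2.resize(img[70:185,195:315,::-1],None,fx=5,fy=5,interpolation=cv2.INTER_CUBIC); cv2.imwrite("pics/w1c.png",crop)
# outer head circle by depth: rim points
P=cloud(c); m=(abs(P[:,:,2]-.19)<.008)
ys,xs=np.where(m&(np.hypot(P[:,:,0]-.5,P[:,:,1]-.2)<.065)); q=P[ys,xs]; print(len(q),np.median(q[:,2]))
# resample rectified top view on plane z=.19, 0.25mm/px
S=.00025; gx,gy=np.meshgrid(np.arange(-.075,.075,S),np.arange(-.075,.075,S))
W=np.stack([.5+gx,.197+gy,np.full_like(gx,.19)],-1)
uv=proj(c,W).reshape(gx.shape+(2,)).astype(np.float32)
top=cv2.remap(img,uv[...,0],uv[...,1],cv2.INTER_CUBIC); cv2.imwrite("pics/top1.png",top[:,:,::-1])
np.save("top1.npy",top)
E
```

```text
5372 0.18990696344454974
```

View pics/top1.png

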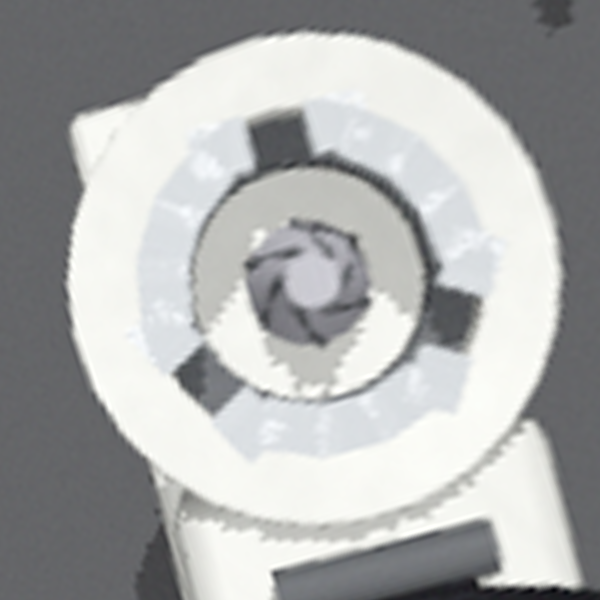

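```bash
python3 - <<'E'
from h import *
from scipy.optimize import least_squares
t=cv2.imread("pics/top1.png"); g=t.min(2).astype(float); S=.00025
# outer circle: radial edge on a front arc away from the column
cx,cy=314,278
for it in range(3):
    E=[]
    for a in np.radians(np.arange(0,360,2)):
        if 40<np.degrees(a)%360<145: continue
        r=np.arange(225,265,.5); xs=cx+r*np.cos(a); ys=cy+r*np.sin(a)
        v=cv2.remap(g.astype(np.float32),xs.astype(np.float32)[None],ys.astype(np.float32)[None],1)[0]
        k=np.argmin(np.diff(cv2.GaussianBlur(v[None],(1,1),0)[0][::1])); 
        below=np.where(v<165)[0]
        if len(below): E.append((xs[below[0]],ys[below[0]]))
    E=np.array(E)
    f=least_squares(lambda p:np.hypot(E[:,0]-p[0],E[:,1]-p[1])-p[2],[cx,cy,246],loss="soft_l1"); cx,cy,R=f.x
print("centre px",cx,cy,"R mm",R*S*1000,"world",.5+(cx-300)*S,.197+(cy-300)*S)
an=np.arange(0,360,.25)
prof=[]
for r in np.arange(140,166,2):
    a=np.radians(an); v=cv2.remap(g.astype(np.float32),(cx+r*np.cos(a)).astype(np.float32)[None],(cy+r*np.sin(a)).astype(np.float32)[None],1)[0]; prof.append(v)
    runs=[];b=v<145
    idx=np.where(np.diff(b.astype(int)))[0]; print(r*S*1000,an[idx])
E
```

```text
centre px 313.63646939973336 277.97630898671116 R mm 61.64386024723688 world 0.5034091173499333 0.1914940772466778
35.0 [  4.    28.25 124.5  148.25 244.25 267.75]
35.50000000000001 [  4.    28.25 124.75 148.   244.25 267.5 ]
36.00000000000001 [  4.25  28.   124.75 147.75 244.25 267.25]
36.5 [  4.5   28.   124.75 147.75 244.5  267.  ]
37.0 [  4.75  27.75 125.   147.75 244.5  267.  ]
37.5 [  5.25  27.5  125.   147.5  244.75 267.  ]
38.0 [  5.5   27.25 125.5  147.   245.   267.  ]
38.5 [  5.5   27.   125.5  147.   245.25 267.  ]
39.0 [  5.25  27.   125.75 147.   245.5  266.75]
39.5 [  5.5   27.   125.75 147.   245.5  266.5 ]
40.0 [  5.5   26.75 125.75 147.   245.75 266.25]
40.5 [  5.75  26.25 126.   146.75 246.   266.  ]
41.0 [  6.25  23.25  23.75  25.5  126.25 146.5  246.25 266.  ]
```

Call:
send_rows(
  series=[
    [-0.0087,-0.0363,0.009,0,0,0,0],
    [-0.0087,-0.0363,0.009,0,0,0,0],
    [-0.0087,-0.0363,0.009,0,0,0,0],
    [-0.0087,-0.0363,0.009,0,0,0,0],
    [-0.0087,-0.0363,0.009,0,0,0,0],
  ],
)

```text
time: 2.62
tool_pos: [0.533, 0.0007, 0.3541]
tool_rot: [3.141, 0.001, 2.834]
contact_force: [0.9, -0.6, -0.1]
opening: 0.0919
```

Call:
send_rows(
  series=[
    [-0.0087,-0.0363,0.009,0,0,0,0],
    [-0.0087,-0.0363,0.009,0,0,0,0],
    [-0.0087,-0.0363,0.009,0,0,0,0],
    [-0.0087,-0.0363,0.009,0,0,0,0],
    [-0.0087,-0.0363,0.009,0,0,0,0],
  ],
)

```text
time: 3.03
tool_pos: [0.5197, -0.1856, 0.3092]
tool_rot: [3.141, 0.001, 2.834]
contact_force: [1.5, -0.7, 0.6]
opening: 0.0921
```

Call:
send_rows(
  series=[
    [-0.0087,-0.0363,0.009,0,0,0,0],
    [0,0,0,0,0,0,0],
  ],
)

```text
time: 3.2
tool_pos: [0.5158, -0.2269, 0.2977]
tool_rot: [-3.14, -0.003, 2.828]
contact_force: [0.3, 0.9, -1.5]
opening: 0.0918
```

```bash
python3 - <<'E'
from h import *
c=cam("wrist","w2"); img=c["color"]; s=observe(); print(s["tool_pos"],s["tool_rot"],s["contact_force"],s["qpos"])
S=.00025
for z in (.028,.062):
    gx,gy=np.meshgrid(np.arange(-.06,.06,S),np.arange(-.06,.06,S))
    W=np.stack([.473+gx,-.21+gy,np.full_like(gx,z)],-1)
    uv=proj(c,W).reshape(gx.shape+(2,)).astype(np.float32)
    cv2.imwrite(f"pics/top2_{int(z*1000)}.png",cv2.remap(img,uv[...,0],uv[...,1],cv2.INTER_CUBIC)[:,:,::-1])
print(c["T"][:3,3])
E
```

```text
[ 0.51640705 -0.22409877  0.29869396] [ 3.14122490e+00 -2.10668448e-03  2.82849539e+00] [ 0.09266813  0.71387706 -0.65049912] [-5.45491560e-01  3.62533503e-01  1.22150764e+00 -1.27327128e-04
  1.55968626e+00 -1.80318868e+00]
[ 0.44779868 -0.20411886  0.48384255]
```

View pics/w2.png

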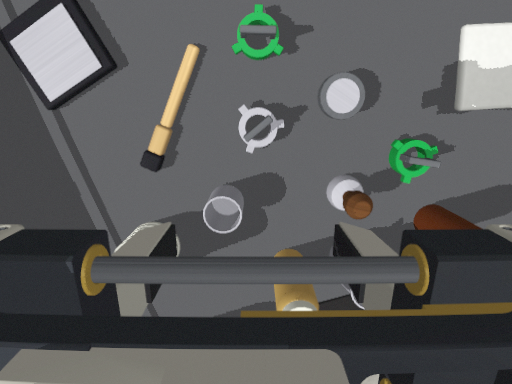

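View pics/top2_28.png

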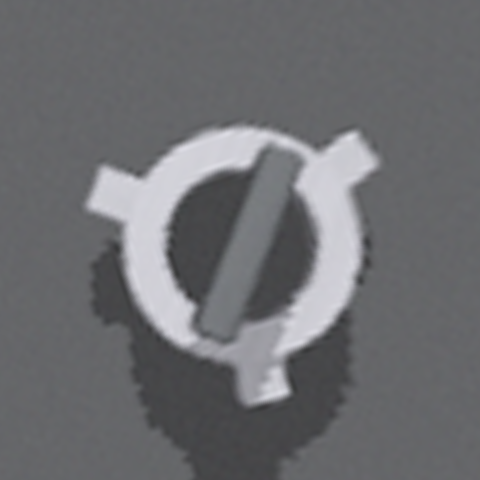

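View pics/top2_62.png

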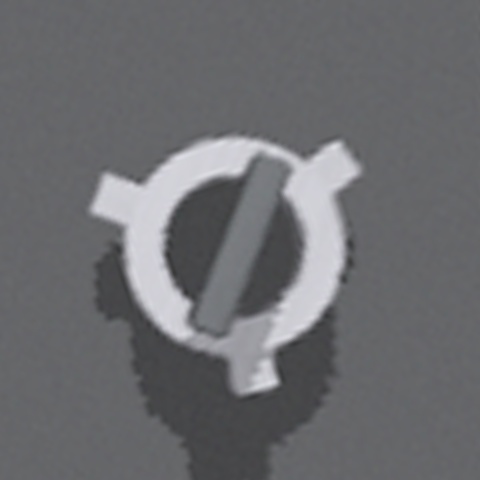

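```bash
python3 - <<'E'
from h import *
t=cv2.imread("pics/top2_62.png"); g=t.min(2)
print(g[244,241],g[244,180],g[250,225],t[244,241],t[210,200])
hsv=t.astype(int)
roi=np.zeros_like(g); cv2.circle(roi,(240,240),105,255,-1)
for lo,hi in [(80,135),(85,130)]:
    m=((g>lo)&(g<hi)&(roi>0)).astype(np.uint8)*255
    m=cv2.morphologyEx(m,cv2.MORPH_OPEN,np.ones((9,9)))
    n,l,st,ce=cv2.connectedComponentsWithStats(m); k=l[244,241]; 
    print(st[k],ce[k]); ys,xs=np.where(l==k); print(cv2.minAreaRect(np.c_[xs,ys].astype(np.float32)))
    cv2.imwrite("pics/m.png",m)
t=cv2.imread("pics/top2_28.png"); g=t.min(2).astype(np.float32); S=.00025
cx,cy=242,242
an=np.arange(0,360,.25); a=np.radians(an)
for r in (132,138,144,150):
    v=cv2.remap(g,(cx+r*np.cos(a)).astype(np.float32)[None],(cy+r*np.sin(a)).astype(np.float32)[None],1)[0]
    idx=np.where(np.diff((v>140).astype(int)))[0]; print(r*S,an[idx])
E
```

```text
120 69 119 [127 122 120] [72 70 70]
[ 189  157  100  182 7572] [239.36595351 248.14381933]
((239.6645965576172, 247.0655517578125), (47.907447814941406, 190.5039520263672), 21.7176456451416)
[ 192  157   96  181 7127] [239.78237688 247.38852252]
((240.47218322753906, 247.23768615722656), (43.520782470703125, 189.2406768798828), 20.508098602294922)
0.033 [ 72.    90.75 190.25 211.25 312.   332.5 ]
0.0345 [ 72.25  90.5  190.5  210.75 312.   332.  ]
0.036000000000000004 [ 72.5   90.   191.   210.   312.25 331.25]
0.0375 [ 72.25  89.75 191.25 209.75 313.25 331.  ]
```

View pics/m.png

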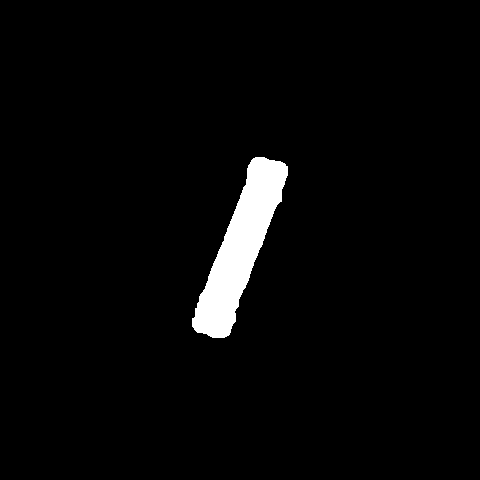

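Call:
send_rows(
  series=[
    [0.0228,0.0005,0.02,0,0,0,0.3],
    [0.0228,0.0005,0.02,0,0,0,0.5],
    [0,0,0.02,0,0,0.1107,0.5],
    [0,0,0.02,0,0,0.1107,0.5],
    [0,0,0.02,0,0,0.1107,0.5],
  ],
  newtons=15,
)

```text
time: 3.67
tool_pos: [0.4746, -0.2055, 0.2003]
tool_rot: [3.141, 0.002, 2.496]
contact_force: [0.6, -0.1, -0.1]
opening: 0.0633
```

Call:
send_rows(
  series=[
    [0,0,0.02,0,0,0.1107,0.5],
    [0,0,0.02,0,0,0.1107,0.5],
    [0,0,0.02,0,0,0.1107,0.5],
    [0,0,0.01,0,0,0.1107,0.5],
    [0,0,0.01,0,0,0.1107,0.5],
  ],
)

```text
time: 4.08
tool_pos: [0.4746, -0.2054, 0.1197]
tool_rot: [3.141, -0.001, 1.943]
contact_force: [0.4, 0.5, -0.2]
opening: 0.0463
```

Call:
send_rows(
  series=[
    [0,0,0,0,0,0,0.5],
    [0,0,0,0,0,0,0.5],
  ],
)

```text
time: 4.25
tool_pos: [0.4747, -0.2062, 0.1204]
tool_rot: [3.141, -0.0, 1.951]
contact_force: [1.2, 0.4, 0.4]
opening: 0.0461
```

```bash
python3 - <<'E'
from h import *
c=cam("wrist","w3"); s=observe(); print(s["tool_pos"],s["tool_rot"],s["opening"],s["qpos"])
d=cam("side","s3")
P=cloud(d).reshape(-1,3)
E
```

```text
[ 0.47498861 -0.20671722  0.12086263] [3.14047924e+00 8.56076655e-04 1.95118402e+00] 0.04576146462290127 [-5.58771863e-01  4.05852029e-01  1.65960990e+00  4.46972184e-04
  1.07478242e+00 -9.39372495e-01]
```

View pics/w3.png

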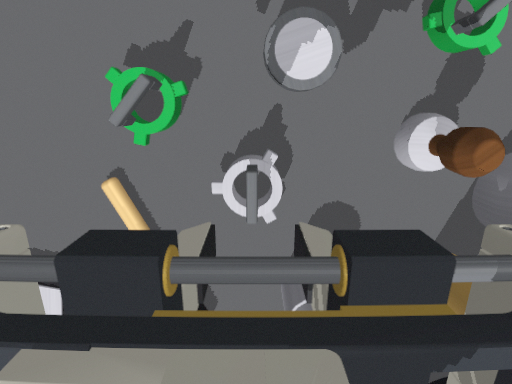

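View pics/s3.png

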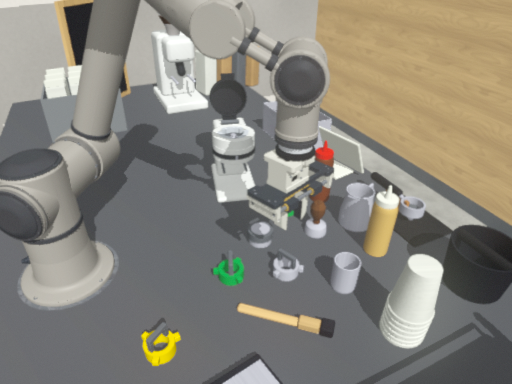

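The wrist view shows the burr at (252,188), with its bar nearly in line with the tool's x axis. The view is closer now, so I measure again.

```bash
cat >> h.py <<'E'
def burrfit(c,tx=.4733,ty=-.2092):
    img=c["color"]; S=.0002
    for z,q in ((.062,"bar"),(.030,"ring")):
        gx,gy=np.meshgrid(np.arange(-.05,.05,S),np.arange(-.05,.05,S))
        W=np.stack([tx+gx,ty+gy,np.full_like(gx,z)],-1)
        uv=proj(c,W).reshape(gx.shape+(2,)).astype(np.float32)
        t=cv2.remap(img,uv[...,0],uv[...,1],cv2.INTER_CUBIC)[:,:,::-1]; cv2.imwrite(f"pics/bf_{q}.png",t); g=t.min(2).astype(np.float32)
        if q=="ring":
            an=np.arange(0,360,.25); a=np.radians(an); cx=cy=250.
            for it in range(4):
                E=[]
                for b in a[::8]:
                    r=np.arange(130,165,.5); v=cv2.remap(g,(cx+r*np.cos(b)).astype(np.float32)[None],(cy+r*np.sin(b)).astype(np.float32)[None],1)[0]
                    k=np.where(v<140)[0]
                    if len(k) and k[0]>0: E.append((cx+r[k[0]]*np.cos(b),cy+r[k[0]]*np.sin(b)))
                E=np.array(E)
                from scipy.optimize import least_squares
                f=least_squares(lambda p:np.hypot(E[:,0]-p[0],E[:,1]-p[1])-p[2],[cx,cy,146],loss="soft_l1",f_scale=1); cx,cy,R=f.x
            print("ring",tx+(cx-250)*S,ty+(cy-250)*S,"R",R*S)
            for r in (170,180,188):
                v=cv2.remap(g,(cx+r*np.cos(a)).astype(np.float32)[None],(cy+r*np.sin(a)).astype(np.float32)[None],1)[0]
                print(r*S,an[np.where(np.diff((v>140).astype(int)))[0]])
E
python3 - <<'E'
from h import *
c=cam("wrist"); burrfit(c); print(c["T"][:3,3])
E
```

```text
ring 0.47358595117792734 -0.20878062435231698 R 0.0296095060112637
0.034 [ 72.5   91.   190.25 210.5  312.   332.25]
0.036000000000000004 [ 72.75  90.25 191.   210.   312.5  331.75]
0.0376 [ 73.25  90.   191.5  209.75 313.25 331.  ]
[ 0.44884144 -0.13874251  0.30688942]
```

View pics/bf_bar.png

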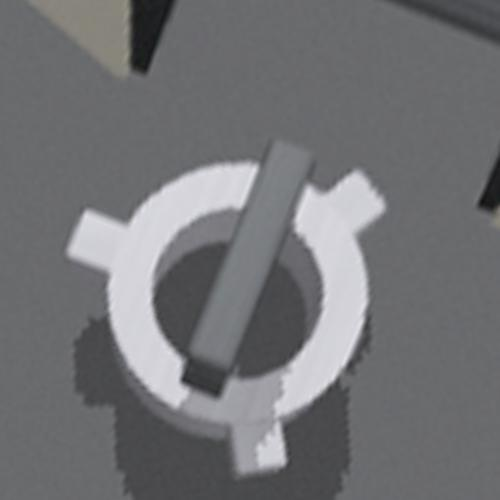

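View pics/bf_ring.png

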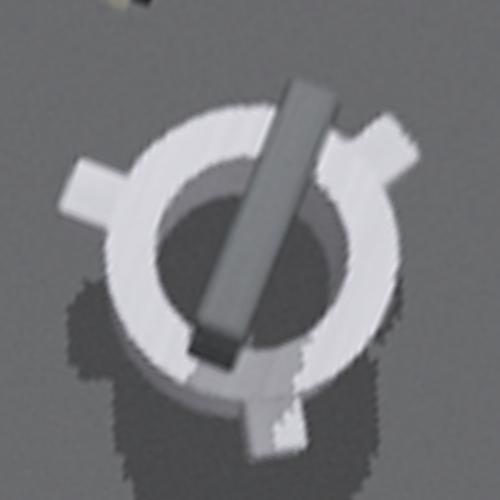

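Call:
send_rows(
  series=[
    [-0.0013,-0.0018,0.02,0,0,0,0.5],
    [0,0,0.02,0,0,0,0.5],
    [0,0,0.02,0,0,0,0.5],
    [0,0,0.015,0,0,0,0.5],
    [0,0,0.008,0,0,0,0.5],
  ],
)

```text
time: 4.82
tool_pos: [0.4727, -0.2092, 0.0358]
tool_rot: [-3.141, -0.001, 1.948]
contact_force: [-1.0, 1.1, 0.0]
opening: 0.0458
```

Call:
send_rows(
  series=[
    [0,0,0,0,0,0,0.5],
    [0,0,0,0,0,0,0.5],
  ],
)

```text
time: 4.98
tool_pos: [0.4735, -0.2098, 0.0374]
tool_rot: [3.141, 0.0, 1.947]
contact_force: [0.2, 0.2, 0.3]
opening: 0.0458
```

```bash
python3 - <<'E'
from h import *
s=observe(); print(s["tool_pos"],s["tool_rot"],s["opening"],s["contact_force"])
d=cam("side"); e=cam("scene"); w=cam("wrist")
A=cv2.resize(d["color"][180:300,220:360,::-1],None,fx=4,fy=4);B=cv2.resize(e["color"][170:290,180:320,::-1],None,fx=4,fy=4)
cv2.imwrite("pics/s4.png",np.hstack([A[:,:400],B[:,100:500]])); cv2.imwrite("pics/w4.png",w["color"][:,:,::-1])
E
```

```text
[ 0.47352359 -0.20978165  0.03739903] [3.14113088e+00 4.51947595e-04 1.94696293e+00] 0.04575051071635948 [0.1723012  0.2118805  0.31636412]
```

View pics/s4.png

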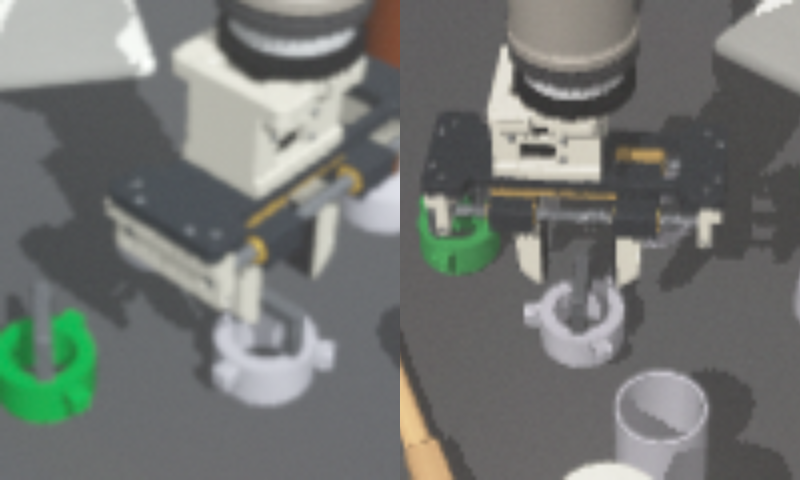

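View pics/w4.png

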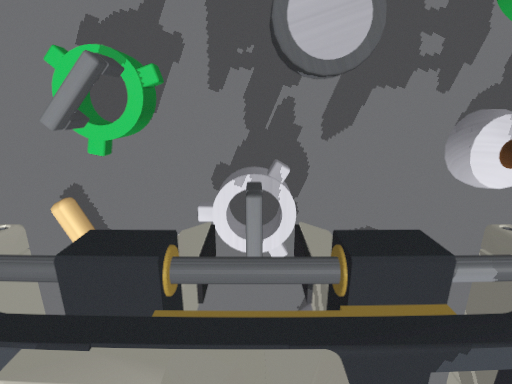

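```bash
python3 - <<'E'
from h import *
from scipy.spatial.transform import Rotation as Ro
c=cam("wrist"); s=observe(); R=Ro.from_euler("xyz",s["tool_rot"]).as_matrix(); p=s["tool_pos"]
img=c["color"][:,:,::-1].copy()
for x in (-.0095,.0095):
  for y in (-.023,.023):
    for z in (0,-.0376):
      u=proj(c,R@np.array([x,y,z])+p)[0]; print(x,y,z,np.round(u,1)); cv2.circle(img,(int(u[0]),int(u[1])),2,(0,0,255) if z==0 else (255,0,0),-1)
b=np.radians(21.5)
for yy in (-.024,.024):
  for xx in (-.005,.005):
    u=proj(c,[.4738+xx*np.cos(b)-yy*np.sin(b),-.2085+xx*np.sin(b)+yy*np.cos(b),.062])[0]; cv2.circle(img,(int(round(u[0])),int(round(u[1]))),2,(0,255,255),-1)
cv2.imwrite("pics/w4b.png",cv2.resize(img[150:310,150:360],None,fx=3.5,fy=3.5,interpolation=cv2.INTER_CUBIC))
P=cloud(c)
print("bar top z", [np.round(P[r,254],4).tolist() for r in (190,205,225,245)])
burrfit(c)
E
```

```text
-0.0095 -0.023 0 [219.4 233.8]
-0.0095 -0.023 -0.0376 [211.7 261.2]
-0.0095 0.023 0 [286.9 233.8]
-0.0095 0.023 -0.0376 [293.8 261.2]
0.0095 -0.023 0 [218.5 207.4]
0.0095 -0.023 -0.0376 [210.2 229.8]
0.0095 0.023 0 [287.8 207.4]
0.0095 0.023 -0.0376 [295.1 229.8]
bar top z [[0.4479, -0.1415, 0.2238], [0.4674, -0.192, 0.0618], [0.4719, -0.2034, 0.0621], [0.4767, -0.2156, 0.0616]]
ring 0.47376056840848146 -0.2087630218558601 R 0.02956237977466446
0.034 [ 72.75  91.5  190.   210.   312.75 332.75]
0.036000000000000004 [ 73.    90.75 190.5  209.5  318.5  332.  ]
0.0376 [2.5000e-01 7.5000e-01 7.3500e+01 9.0500e+01 1.9075e+02 2.0925e+02
 3.2300e+02 3.3125e+02]
```

View pics/w4b.png

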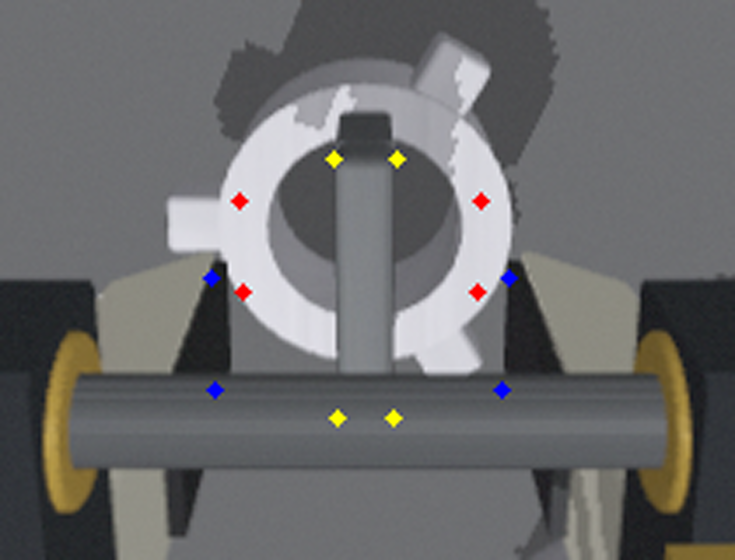

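```bash
python3 - <<'E'
from h import *
from scipy.spatial.transform import Rotation as Ro
c=cam("wrist"); s=observe(); R=Ro.from_euler("xyz",s["tool_rot"]).as_matrix(); p=s["tool_pos"]
P=(cloud(c)-p)@R
for u,v in [(213,228),(215,230),(215,240),(215,250),(212,226),(205,240),(200,300),(196,228),(190,235),(210,223),(209,250)]: print(u,v,np.round(P[v,u],4))
m=(P[:,:,2]<-.0)&(P[:,:,2]>-.03)&(abs(P[:,:,1])<.06)&(abs(P[:,:,1])>.018)&(abs(P[:,:,0])<.03)
ys,xs=np.where(m); print(len(ys)); 
for k in range(0,len(ys),max(1,len(ys)//15)): print(xs[k],ys[k],np.round(P[ys[k],xs[k]],4))
E
```

```text
213 228 [ 0.0094 -0.0218 -0.0351]
215 230 [-0.0227 -0.0313  0.0373]
215 240 [-0.0011 -0.022  -0.028 ]
215 250 [-0.0065 -0.022  -0.0301]
212 226 [ 0.0088 -0.023  -0.0307]
205 240 [ 0.009  -0.0239 -0.0497]
200 300 [-0.0077 -0.0228 -0.0753]
196 228 [ 0.0103 -0.0307 -0.0373]
190 235 [ 0.0104 -0.032  -0.0466]
210 223 [ 0.0098 -0.0244 -0.0286]
209 250 [ 0.0039 -0.022  -0.0506]
57
206 222 [ 0.0104 -0.0267 -0.0287]
209 222 [ 0.0107 -0.0248 -0.0293]
301 222 [ 0.0105  0.0275 -0.0288]
210 223 [ 0.0098 -0.0244 -0.0286]
211 224 [ 0.0091 -0.0239 -0.0284]
214 224 [ 0.0091 -0.0222 -0.0285]
297 224 [ 0.0093  0.0253 -0.0288]
210 225 [ 0.009  -0.0243 -0.0297]
295 225 [ 0.009   0.024  -0.0297]
295 226 [ 0.0081  0.0241 -0.029 ]
214 229 [ 0.0067 -0.0221 -0.03  ]
215 239 [-0.0003 -0.022  -0.0283]
294 240 [-0.0004  0.0238 -0.0294]
215 242 [-0.0029 -0.0223 -0.0269]
294 243 [-0.0028  0.024  -0.0284]
215 245 [-0.0035 -0.0219 -0.0296]
294 246 [-0.0044  0.024  -0.0292]
215 248 [-0.0053 -0.022  -0.0299]
294 251 [-0.0077  0.0242 -0.0289]
```

```bash
python3 - <<'E'
from h import *
from scipy.spatial.transform import Rotation as Ro
s=observe(); R=Ro.from_euler("xyz",s["tool_rot"]).as_matrix(); p=s["tool_pos"]
for n in ("side","scene"):
    c=cam(n); P=(cloud(c)-p)@R
    m=(abs(P[:,:,1])<.06)&(abs(P[:,:,1])>.018)&(abs(P[:,:,0])<.016)&(P[:,:,2]>-.12)&(P[:,:,2]<-.002)
    ys,xs=np.where(m); Q=P[m]; o=np.argsort(-Q[:,2]); print(n,len(ys))
    for k in o[:12]: print(xs[k],ys[k],np.round(Q[k],4),c["color"][ys[k],xs[k]])
    x0,y0=(225,190) if n=="side" else (210,190)
    cv2.imwrite(f"pics/z_{n}.png",cv2.resize(c["color"][y0:y0+100,x0:x0+100,::-1],None,fx=6,fy=6,interpolation=cv2.INTER_CUBIC))
c=cam("wrist");P=(cloud(c)-p)@R
for u,v in [(120,240),(120,290),(250,270),(120,350),(250,340)]: print(u,v,np.round(P[v,u],4))
E
```

```text
side 277
298 249 [-0.0094  0.0271 -0.0258] [127 128 127]
296 249 [-0.0064  0.0234 -0.0263] [ 97 100 103]
297 249 [-0.0087  0.0242 -0.0273] [98 97 99]
295 248 [-0.0035  0.0233 -0.0276] [92 94 98]
293 247 [ 0.002   0.0227 -0.0277] [92 94 97]
292 246 [ 0.0055  0.0233 -0.0282] [86 87 90]
283 260 [-0.0103 -0.0268 -0.0289] [183 184 178]
296 248 [-0.006   0.0236 -0.029 ] [79 80 83]
294 247 [-0.0006  0.0231 -0.029 ] [82 84 86]
296 247 [-0.0048  0.025  -0.0304] [67 66 70]
282 260 [-0.0099 -0.0299 -0.0307] [180 182 181]
293 246 [ 0.0018  0.0221 -0.0312] [72 76 76]
scene 214
240 240 [-0.008  -0.0253 -0.0259] [115 113 108]
258 241 [-0.0089  0.0234 -0.0268] [133 131 135]
239 240 [-0.0104 -0.0277 -0.0281] [165 163 153]
241 239 [-0.0074 -0.0226 -0.0293] [84 83 81]
241 238 [-0.0043 -0.0229 -0.0299] [72 71 70]
258 240 [-0.0089  0.0234 -0.0307] [108 107 111]
259 241 [-0.0128  0.0264 -0.0311] [195 191 180]
238 239 [-0.01   -0.0303 -0.0314] [195 191 178]
259 240 [-0.0094  0.0261 -0.0314] [207 203 190]
241 237 [-0.0021 -0.0231 -0.0315] [67 66 65]
260 241 [-0.0132  0.0291 -0.0317] [136 133 127]
260 240 [-0.0098  0.0289 -0.032 ] [199 193 180]
120 240 [ 0.0361 -0.0385 -0.1068]
120 290 [ 0.0266 -0.035  -0.1177]
250 270 [ 0.0286 -0.0004 -0.1105]
120 350 [ 0.0237 -0.0278 -0.1353]
250 340 [ 0.0255  0.     -0.134 ]
```

View pics/z_side.png

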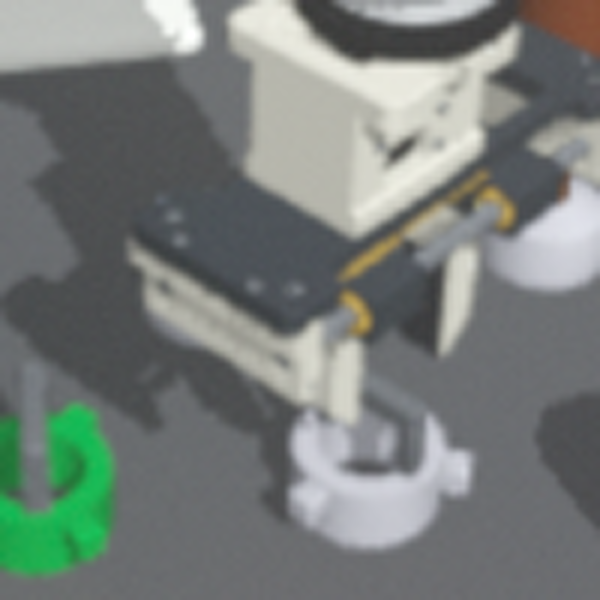

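The tips of the fingers appear 27 mm short of the stated TCP in all three cameras: about z 0.065, just above the bar. They would close above it. I'll go 22 mm lower, which still leaves about 13 mm over the ring, and watch the force.

Call:
send_rows(
  series=[
    [0,0,0.008,0,0,0,0.5],
    [0,0,0.008,0,0,0,0.5],
    [0,0,0.006,0,0,0,0.5],
    [0,0,0,0,0,0,0.5],
  ],
)

```text
time: 5.72
tool_pos: [0.472, -0.2089, 0.0129]
tool_rot: [-3.14, -0.003, 1.946]
contact_force: [0.3, -0.3, -0.6]
opening: 0.0456
```

```bash
python3 - <<'E'
from h import *
s=observe(); print(s["tool_pos"],s["tool_rot"],s["opening"],s["contact_force"])
O=[]
for n,x0,y0 in (("side",240,205),("scene",210,205)):
    c=cam(n); O.append(cv2.resize(c["color"][y0:y0+80,x0:x0+65,::-1],None,fx=6,fy=6,interpolation=cv2.INTER_CUBIC))
cv2.imwrite("pics/s5.png",np.hstack(O))
E
```

```text
[ 0.47198842 -0.2089295   0.01293332] [-3.13967132e+00 -2.82998360e-03  1.94614938e+00] 0.04563784480808867 [ 0.29127831 -0.322333   -0.59739666]
```

View pics/s5.png

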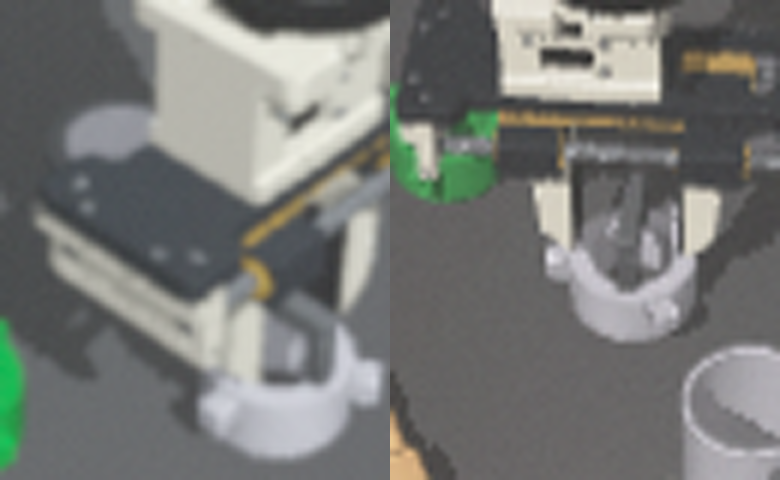

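The tips are now either side of the bar, just above the ring, with no contact. Closing.

Call:
send_rows(
  series=[
    [0,0,0,0,0,0,0.7],
    [0,0,0,0,0,0,1],
    [0,0,0,0,0,0,1],
    [0,0,0,0,0,0,1],
    [0,0,0,0,0,0,1],
  ],
  newtons=30,
)

```text
time: 6.23
tool_pos: [0.4732, -0.2097, 0.015]
tool_rot: [3.141, 0.0, 1.946]
contact_force: [0.8, -0.4, 0.1]
opening: 0.0172
```

Call:
send_rows(
  series=[
    [0,0,0,0,0,0,1],
    [0,0,0,0,0,0,1],
    [0,0,0,0,0,0,1],
  ],
)

```text
time: 6.48
tool_pos: [0.4732, -0.2097, 0.0149]
tool_rot: [3.141, 0.0, 1.946]
contact_force: [0.5, 0.4, 1.8]
opening: 0.0093
```

Call:
send_rows(
  series=[
    [0,0,-0.015,0,0,0,1],
    [0,0,-0.03,0,0,0,1],
    [0,0,-0.04,0,0,0,1],
    [0,0,-0.04,0,0,0,1],
    [0,0,-0.04,0,0,0,1],
  ],
)

```text
time: 6.9
tool_pos: [0.4723, -0.2091, 0.1809]
tool_rot: [-3.14, -0.002, 1.946]
contact_force: [1.2, -0.9, -3.8]
opening: 0.0098
```

Call:
send_rows(
  series=[
    [0,0,-0.04,0,0,0,1],
    [0,0,-0.04,0,0,0,1],
    [0,0,-0.03,0,0,0,1],
    [0,0,0,0,0,0,1],
    [0,0,0,0,0,0,1],
  ],
)

```text
time: 7.32
tool_pos: [0.4733, -0.2098, 0.2906]
tool_rot: [3.14, 0.002, 1.946]
contact_force: [0.4, 0.4, -3.9]
opening: 0.0096
```

```bash
python3 - <<'E'
from h import *
s=observe(); print(s["tool_pos"],s["tool_rot"],s["opening"],s["contact_force"],s["qpos"])
for n in ("side","wrist"): cam(n,n+"6")
E
```

```text
[ 0.4733278  -0.20978996  0.29056121] [3.14021096e+00 1.79275646e-03 1.94621884e+00] 0.009579781451457303 [ 0.36268822  0.44722696 -3.8635125 ] [-5.65351213e-01  2.72131445e-01  1.37131377e+00  6.03721513e-05
  1.49588482e+00 -9.40779420e-01]
```

View pics/wrist6.png

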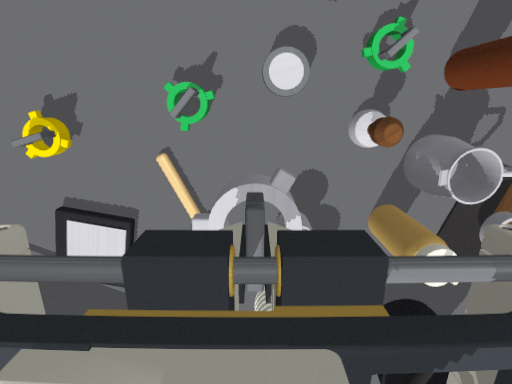

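View pics/side6.png

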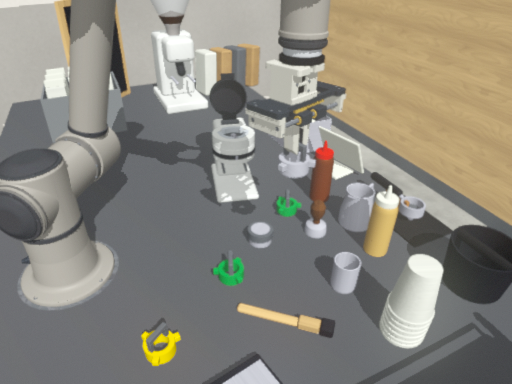

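```bash
cat >> h.py <<'E'
from scipy.spatial.transform import Rotation as Ro
def tooltop(c,ztool,name,half=.05,S=.0002):
    # rectified view in tool xy at tool z=ztool: image col = tool x, row = tool y
    s=observe(); R=Ro.from_euler("xyz",s["tool_rot"]).as_matrix(); p=s["tool_pos"]
    gx,gy=np.meshgrid(np.arange(-half,half,S),np.arange(-half,half,S))
    W=np.stack([gx,gy,np.full_like(gx,ztool)],-1)@R.T+p
    uv=proj(c,W).reshape(gx.shape+(2,)).astype(np.float32)
    t=cv2.remap(c["color"],uv[...,0],uv[...,1],cv2.INTER_CUBIC)[:,:,::-1]; cv2.imwrite(f"pics/{name}.png",t); return t
E
python3 - <<'E'
from h import *
c=cam("wrist"); s=observe(); R=Ro.from_euler("xyz",s["tool_rot"]).as_matrix()
P=(cloud(c)-s["tool_pos"])@R
for u,v in [(250,190),(225,200),(280,205),(255,198),(285,180),(205,220)]: print(u,v,np.round(P[v,u],4))
tooltop(c,-.015,"tt6")
E
```

```text
250 190 [ 0.0256 -0.0018 -0.0151]
225 200 [ 0.0195 -0.0169 -0.0155]
280 205 [ 0.0158  0.0165 -0.0142]
255 198 [ 0.025   0.0012 -0.0295]
285 180 [ 0.0313  0.0193 -0.013 ]
205 220 [ 0.0052 -0.0303 -0.0121]
```

View pics/tt6.png

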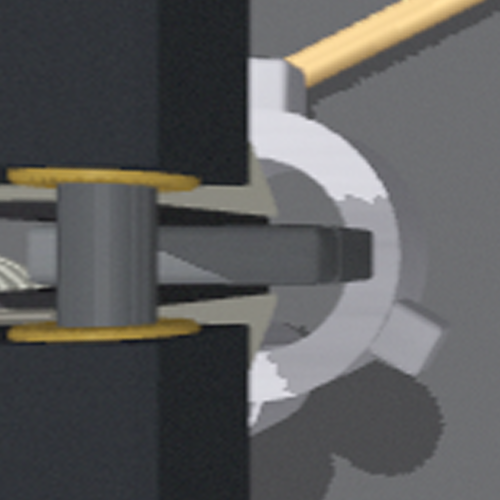

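Call:
send_rows(
  series=[
    [0.02,0.0064,0,0,0,0,1],
    [0.036,0.0104,0,0,0,0,1],
    [0.036,0.0104,0,0,0,0,1],
    [0.036,0.0104,0,0,0,0,1],
    [0.036,0.0104,0,0,0,0,1],
  ],
)

```text
time: 7.88
tool_pos: [0.4563, -0.0378, 0.2877]
tool_rot: [-3.138, -0.003, 1.945]
contact_force: [0.5, 1.0, -3.9]
opening: 0.0095
```

Call:
send_rows(
  series=[
    [0.036,0.0104,0,0,0,0,1],
    [0.036,0.0104,0,0,0,0,1],
    [0.036,0.0104,0,0,0,0,1],
    [0.036,0.0104,0,0,0,0,1],
    [0.016,0.0037,0,0,0,0.06,1],
  ],
)

```text
time: 8.3
tool_pos: [0.4394, 0.1297, 0.2879]
tool_rot: [-3.138, -0.003, 1.889]
contact_force: [0.9, -1.2, -3.5]
opening: 0.0098
```

Call:
send_rows(
  series=[
    [0,0,0,0,0,0.12,1],
    [0,0,0,0,0,0.12,1],
    [0,0,0,0,0,0.12,1],
    [0,0,0,0,0,0.12,1],
    [0,0,0,0,0,0.12,1],
  ],
)

```text
time: 8.72
tool_pos: [0.4402, 0.126, 0.2878]
tool_rot: [-3.138, 0.002, 1.281]
contact_force: [-0.7, -0.5, -3.4]
opening: 0.0095
```

Call:
send_rows(
  series=[
    [0,0,0,0,0,0.12,1],
    [0,0,0,0,0,0.12,1],
    [0,0,0,0,0,0.12,1],
    [0,0,0,0,0,0.12,1],
    [0,0,0,0,0,0,1],
  ],
)

```text
time: 9.13
tool_pos: [0.4403, 0.1259, 0.2879]
tool_rot: [-3.139, 0.003, 0.802]
contact_force: [-0.8, -0.8, -2.6]
opening: 0.0097
```

```bash
python3 - <<'E'
from h import *
s=observe(); print(s["time"],s["tool_pos"],s["tool_rot"],s["opening"],s["contact_force"],s["qpos"])
for n in ("side","wrist"): cam(n,n+"7")
E
```

```text
9.1333 [0.44030291 0.12586709 0.28791895] [-3.13902965e+00  3.02732775e-03  8.01866850e-01] 0.009675797737842011 [-0.77076329 -0.76874511 -2.55590646] [1.10786149e-01 1.60471468e-01 1.52249722e+00 4.56890188e-05
 1.46259028e+00 8.79714481e-01]
```

View pics/wrist7.png

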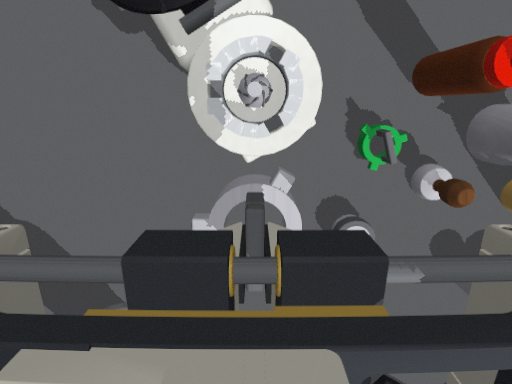

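View pics/side7.png

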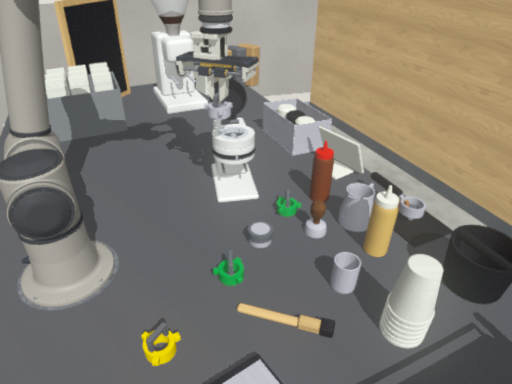

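The chamber mouth is at (255,89) with slots near (215,89), (277,55) and (272,123). The burr is in the same view at (255,215), with its lugs at similar angles. I'll measure the chamber in this tool frame.

```bash
cat >> h.py <<'E'
def chamber(c,guess,ztool,S=.00025):
    from scipy.optimize import least_squares
    s=observe(); R=Ro.from_euler("xyz",s["tool_rot"]).as_matrix(); p=s["tool_pos"]
    gx,gy=np.meshgrid(np.arange(-.07,.07,S),np.arange(-.07,.07,S)); H=280
    W=np.stack([guess[0]+gx,guess[1]+gy,np.full_like(gx,ztool)],-1)@R.T+p
    uv=proj(c,W).reshape(gx.shape+(2,)).astype(np.float32)
    t=cv2.remap(c["color"],uv[...,0],uv[...,1],cv2.INTER_CUBIC)[:,:,::-1]; cv2.imwrite("pics/ch.png",t); g=t.min(2).astype(np.float32)
    cx=cy=float(H)
    for it in range(5):
        E=[]
        for a in np.radians(np.arange(0,360,2)):
            r=np.arange(232,262,.5); xs=cx+r*np.cos(a); ys=cy+r*np.sin(a)
            v=cv2.remap(g,xs.astype(np.float32)[None],ys.astype(np.float32)[None],1)[0]
            k=np.where(v<165)[0]
            if len(k) and k[0]>2: E.append((xs[k[0]],ys[k[0]]))
        E=np.array(E); f=least_squares(lambda q:np.hypot(E[:,0]-q[0],E[:,1]-q[1])-q[2],[cx,cy,246],loss="soft_l1",f_scale=1); cx,cy,Rr=f.x
    tc=np.array([guess[0]+(cx-H)*S,guess[1]+(cy-H)*S]); print("chamber in tool",tc,"R",Rr*S,len(E),"world",R@np.array([*tc,ztool])+p)
    an=np.arange(0,360,.25);a=np.radians(an)
    for r in (144,152,160):
        v=cv2.remap(g,(cx+r*np.cos(a)).astype(np.float32)[None],(cy+r*np.sin(a)).astype(np.float32)[None],1)[0]
        i=an[np.where(np.diff((v<145).astype(int)))[0]]; print(r*S,i)
    # slot outer-wall corners / bore centre via depth of the floor not needed
    return tc
E
python3 - <<'E'
from h import *
c=cam("wrist"); s=observe(); print(s["tool_pos"],s["tool_rot"])
chamber(c,(.09,0),s["tool_pos"][2]-.19)
tooltop(c,-.015,"tt7")
E
```

```text
[0.44067207 0.12594088 0.28876708] [-3.14010096e+00  1.69570904e-03  8.09864478e-01]
chamber in tool [0.09097528 0.00073347] R 0.06133929521213249 141 world [0.5037172  0.19129902 0.18984489]
0.036000000000000004 [ 18.    41.25 138.5  162.75 257.5  281.75]
0.038 [ 18.5   40.75 138.75 162.25 258.25 281.25]
0.04 [ 19.5   40.25 139.25 161.5  258.75 280.5 ]
```

View pics/ch.png

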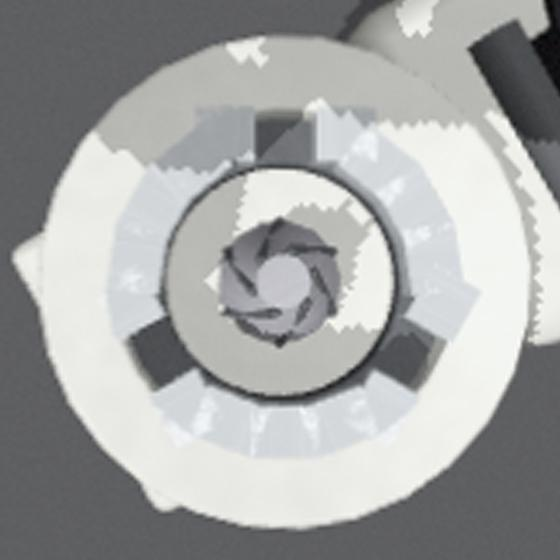

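View pics/tt7.png

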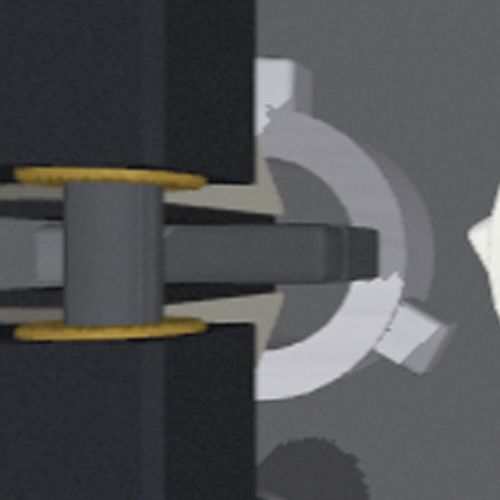

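Call:
send_rows(
  series=[
    [0,0,0,0,0,0,1],
    [0,0,0,0,0,0,1],
    [0,0,0,0,0,0,1],
  ],
)

```text
time: 9.53
tool_pos: [0.4411, 0.126, 0.2897]
tool_rot: [-3.141, 0.0, 0.807]
contact_force: [-0.2, -0.1, -4.6]
opening: 0.0098
```

```bash
cat >> h.py <<'E'
def ringfit(c,ztool=-.015,S=.0002):
    from scipy.optimize import least_squares
    t=tooltop(c,ztool,"rf"); g=cv2.GaussianBlur(t.min(2),(3,3),0).astype(np.float32); cx,cy=254.,254.
    for it in range(5):
        E=[]
        for d in list(range(-75,18,3))+list(range(45,75,3)):
            b=np.radians(d); r=np.arange(136,158,.5); xs=cx+r*np.cos(b); ys=cy+r*np.sin(b)
            v=cv2.remap(g,xs.astype(np.float32)[None],ys.astype(np.float32)[None],1)[0]
            k=np.argmin(v[4:]-v[:-4])
            if v[k]-v[k+4]>15: E.append((xs[k+2],ys[k+2]))
        E=np.array(E); f=least_squares(lambda q:np.hypot(E[:,0]-q[0],E[:,1]-q[1])-146.5,[cx,cy],loss="soft_l1",f_scale=1); cx,cy=f.x
    print("ring in tool",(cx-250)*S,(cy-250)*S,len(E),"rms",np.sqrt(np.mean(f.fun**2))*S)
E
python3 - <<'E'
from h import *
for i in range(2):
    c=cam("wrist"); s=observe(); print(s["tool_pos"],s["tool_rot"])
    chamber(c,(.09,0),s["tool_pos"][2]-.19); ringfit(c)
E
```

```text
[0.44109837 0.12599489 0.28976682] [-3.14149542e+00 -1.83658318e-05  8.07005028e-01]
chamber in tool [9.04757773e-02 2.52726951e-05] R 0.06134892819452305 144 world [0.50368977 0.19132876 0.19000166]
0.036000000000000004 [ 18.    41.25 138.25 162.5  257.25 281.75]
0.038 [ 18.5   40.5  138.75 161.75 257.75 281.  ]
0.04 [ 19.25  40.25 139.25 161.25 258.5  280.5 ]
ring in tool 0.0018939560894551733 0.0007499279419678431 26 rms 8.416998951461293e-05
[0.44110046 0.12600926 0.28981764] [-3.14155401e+00 -1.13445386e-04  8.06862370e-01]
chamber in tool [9.04581770e-02 2.11189073e-05] R 0.061347324615862606 144 world [0.5036968  0.19132718 0.19001026]
0.036000000000000004 [ 17.5   41.25 138.   162.5  257.25 281.75]
0.038 [ 18.5   40.5  138.75 161.75 258.   281.  ]
0.04 [ 19.25  40.   139.25 161.25 258.5  280.5 ]
ring in tool 0.0019021548590279964 0.0007822420743651264 27 rms 7.437029055856616e-05
```

View pics/rf.png

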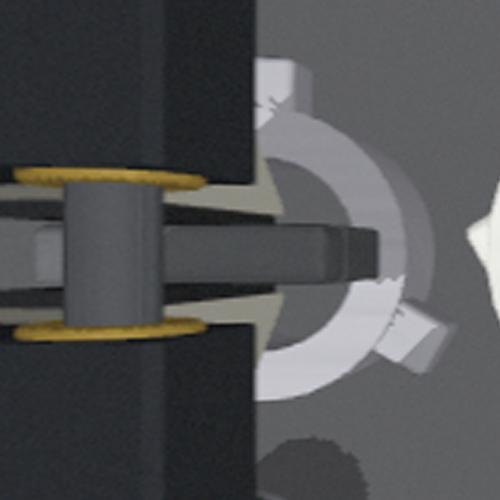

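Call:
send_rows(
  series=[
    [0.02,-0.0003,0,0,0,0,1],
    [0.03,-0.0003,0,0,0,0,1],
    [0.0286,-0.0003,0.02,0,0,0,1],
    [0.01,0,0.02,0,0,0,1],
    [0,0,0.02,0,0,0,1],
  ],
)

```text
time: 10.05
tool_pos: [0.5033, 0.1923, 0.2286]
tool_rot: [3.141, -0.001, 0.808]
contact_force: [-0.6, -0.9, -3.1]
opening: 0.0095
```

Call:
send_rows(
  series=[
    [0,0,0,0,0,0,1],
    [0,0,0,0,0,0,1],
    [0,0,0,0,0,0,1],
  ],
)

```text
time: 10.3
tool_pos: [0.5023, 0.1905, 0.2312]
tool_rot: [3.141, -0.002, 0.806]
contact_force: [-0.1, -0.1, -3.4]
opening: 0.0098
```

```bash
python3 - <<'E'
from h import *
s=observe(); print(s["tool_pos"],s["tool_rot"],s["contact_force"])
O=[]
for n,x0,y0 in (("side",185,50),("scene",270,60)):
    c=cam(n); O.append(cv2.resize(c["color"][y0:y0+120,x0:x0+95,::-1],None,fx=4.2,fy=4.2,interpolation=cv2.INTER_CUBIC))
cv2.imwrite("pics/s8.png",np.hstack(O)); cam("wrist","w8")
E
```

```text
[0.5022908  0.19046563 0.23116387] [ 3.14061333e+00 -1.55881781e-03  8.06061926e-01] [-0.0538439  -0.07636859 -3.38380568]
```

View pics/s8.png

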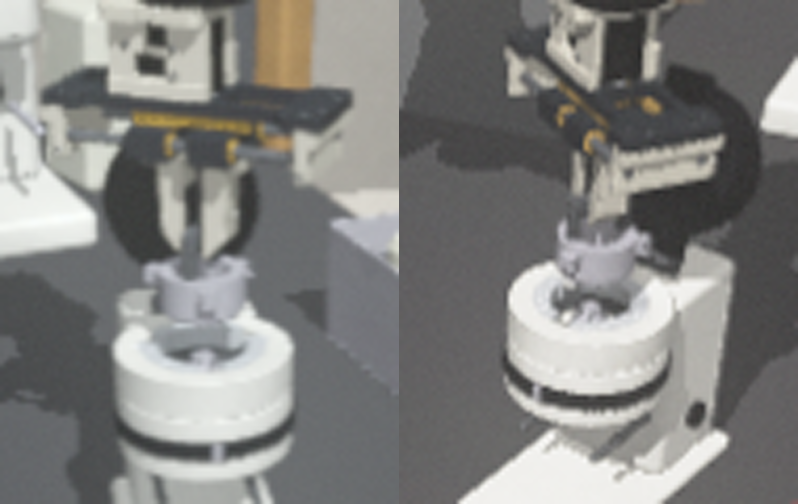

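View pics/w8.png

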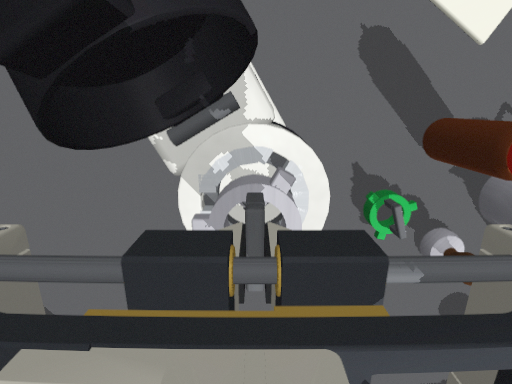

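```bash
python3 - <<'E'
from h import *
c=cam("wrist"); s=observe(); print(s["tool_pos"],s["tool_rot"])
chamber(c,(.0,0),s["tool_pos"][2]-.19); ringfit(c)
E
```

```text
[0.50230967 0.19044831 0.2313085 ] [ 3.14015766e+00 -2.30152385e-03  8.05816774e-01]
chamber in tool [ 2.15400129e-03 -9.52041258e-06] R 0.06141305041398944 82 world [0.50390309 0.19203632 0.1900051 ]
0.036000000000000004 [ 18.    42.    47.75  56.5   60.    62.   131.25 228.75 257.25 281.75]
0.038 [ 18.75  41.5  130.   230.25 250.75 253.   258.   281.  ]
0.04 [ 19.25  41.   128.5  232.75 247.   254.   258.75 280.5 ]
ring in tool 0.0017248837419926986 0.0007696110100133921 17 rms 8.368455953294394e-05
```

View pics/ch.png

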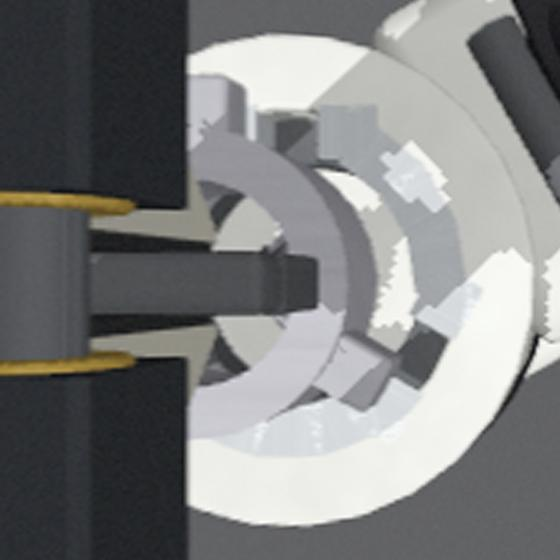

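Call:
send_rows(
  series=[
    [0.0003,-0.0005,0.01,0,0,0,1],
    [0,0,0.008,0,0,0,1],
    [0,0,0.003,0,0,0,1],
    [0,0,0,0,0,0,1],
  ],
)

```text
time: 10.83
tool_pos: [0.5008, 0.1909, 0.2073]
tool_rot: [-3.14, 0.002, 0.806]
contact_force: [-0.5, 1.1, -3.4]
opening: 0.0097
```

Call:
send_rows(
  series=[
    [0,0,0.002,0,0,0,1],
    [0,0,0.002,0,0,0,1],
    [0,0,0.002,0,0,0,1],
  ],
)

```text
time: 11.08
tool_pos: [0.5018, 0.1912, 0.2028]
tool_rot: [3.141, -0.0, 0.806]
contact_force: [0.4, -0.2, -3.6]
opening: 0.0099
```

Call:
send_rows(
  series=[
    [0,0,0.002,0,0,0,1],
    [0,0,0.002,0,0,0,1],
  ],
)

```text
time: 11.25
tool_pos: [0.5017, 0.1911, 0.1987]
tool_rot: [3.142, -0.0, 0.806]
contact_force: [-1.1, 0.0, -3.0]
opening: 0.0099
```

Call:
send_rows(
  series=[
    [0,0,0.002,0,0,0,1],
    [0,0,0.002,0,0,0,1],
  ],
)

```text
time: 11.42
tool_pos: [0.5017, 0.1911, 0.1947]
tool_rot: [3.142, -0.0, 0.806]
contact_force: [-0.7, 0.2, -3.1]
opening: 0.0097
```

Call:
send_rows(
  series=[
    [0,0,0.002,0,0,0,1],
    [0,0,0.0015,0,0,0,1],
  ],
)

```text
time: 11.58
tool_pos: [0.5016, 0.1911, 0.1911]
tool_rot: [-3.141, 0.0, 0.806]
contact_force: [-0.3, 0.7, -3.2]
opening: 0.0098
```

Call:
send_rows(
  series=[
    [0,0,0.0015,0,0,0,1],
    [0,0,0.001,0,0,0,1],
  ],
)

```text
time: 11.75
tool_pos: [0.5016, 0.1911, 0.1886]
tool_rot: [-3.141, 0.0, 0.806]
contact_force: [-0.5, -0.3, -2.1]
opening: 0.0093
```

Call:
send_rows(
  series=[
    [0,0,0.001,0,0,0,1],
  ],
)

```text
time: 11.83
tool_pos: [0.5017, 0.1911, 0.1877]
tool_rot: [-3.142, -0.0, 0.806]
contact_force: [0.2, -0.5, -3.3]
opening: 0.0097
```

Call:
send_rows(
  series=[
    [0,0,0.001,0,0,0,1],
  ],
)

```text
time: 11.92
tool_pos: [0.5017, 0.1911, 0.1868]
tool_rot: [3.142, -0.0, 0.806]
contact_force: [-0.2, 0.2, -2.2]
opening: 0.0096
```

Call:
send_rows(
  series=[
    [0,0,0.001,0,0,0,1],
  ],
)

```text
time: 12.0
tool_pos: [0.5017, 0.1911, 0.1858]
tool_rot: [3.142, -0.0, 0.806]
contact_force: [0.8, -0.5, -3.4]
opening: 0.0096
```

Call:
send_rows(
  series=[
    [0,0,0.001,0,0,0,1],
    [0,0,0.001,0,0,0,1],
  ],
)

```text
time: 12.17
tool_pos: [0.5017, 0.1911, 0.1838]
tool_rot: [3.142, -0.0, 0.806]
contact_force: [-0.2, -0.0, -3.1]
opening: 0.0096
```

Call:
send_rows(
  series=[
    [0,0,0.001,0,0,0,1],
    [0,0,0.001,0,0,0,1],
  ],
)

```text
time: 12.33
tool_pos: [0.5017, 0.1911, 0.1817]
tool_rot: [3.142, -0.0, 0.806]
contact_force: [0.6, 0.3, -2.7]
opening: 0.0098
```

Call:
send_rows(
  series=[
    [0,0,0.001,0,0,0,1],
    [0,0,0.001,0,0,0,1],
  ],
)

```text
time: 12.5
tool_pos: [0.5017, 0.1911, 0.1797]
tool_rot: [-3.142, -0.0, 0.806]
contact_force: [-0.4, 0.2, -3.0]
opening: 0.0099
```

Call:
send_rows(
  series=[
    [0,0,0.001,0,0,0,1],
    [0,0,0.001,0,0,0,1],
  ],
)

```text
time: 12.67
tool_pos: [0.5017, 0.1911, 0.1777]
tool_rot: [-3.142, -0.0, 0.806]
contact_force: [0.2, 0.6, -3.2]
opening: 0.0099
```

Call:
send_rows(
  series=[
    [0,0,0.0005,0,0,0,1],
    [0,0,0.0005,0,0,0,1],
  ],
)

```text
time: 12.83
tool_pos: [0.5017, 0.191, 0.177]
tool_rot: [3.141, -0.0, 0.806]
contact_force: [-1.4, -0.9, 1.5]
opening: 0.0099
```

```bash
python3 - <<'E'
from h import *
s=observe(); print(s["tool_pos"],s["tool_rot"],s["contact_force"],s["torque"])
O=[]
for n,x0,y0 in (("side",185,70),("scene",270,80)):
    c=cam(n); O.append(cv2.resize(c["color"][y0:y0+100,x0:x0+95,::-1],None,fx=4.2,fy=4.2,interpolation=cv2.INTER_CUBIC))
cv2.imwrite("pics/s9.png",np.hstack(O)); c=cam("wrist","w9"); chamber(c,(0,0),s["tool_pos"][2]-.19)
E
```

```text
[0.50166761 0.19103473 0.17695519] [ 3.14147041e+00 -2.19929765e-06  8.06212439e-01] [-1.38320233 -0.93608384  1.5195313 ] [-0.2487819   0.32718191  0.03223773]
chamber in tool [0.00213667 0.00105558] R 0.06145941356563466 70 world [0.50390567 0.19188919 0.1900207 ]
0.036000000000000004 [ 17.75  20.75  29.75  30.5   31.    31.75  32.75  33.    37.    42.5
  93.   267.   278.75 281.75]
0.038 [ 18.5   21.75  36.75  41.75  92.75 267.25 278.5  281.25]
0.04 [ 18.5   41.25  92.75 280.25]
```

View pics/s9.png

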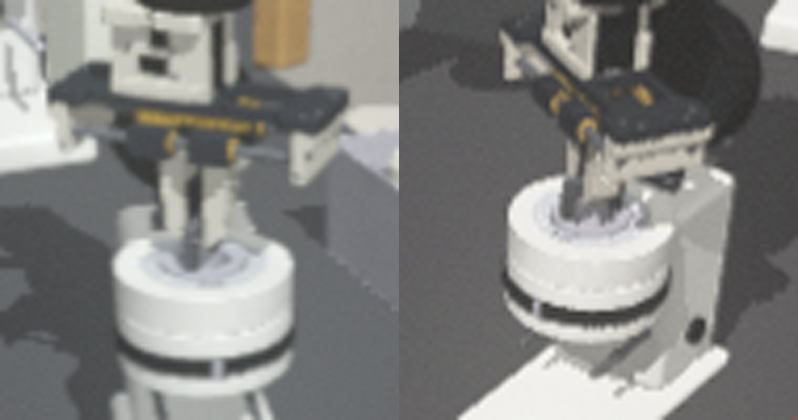

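View pics/ch.png

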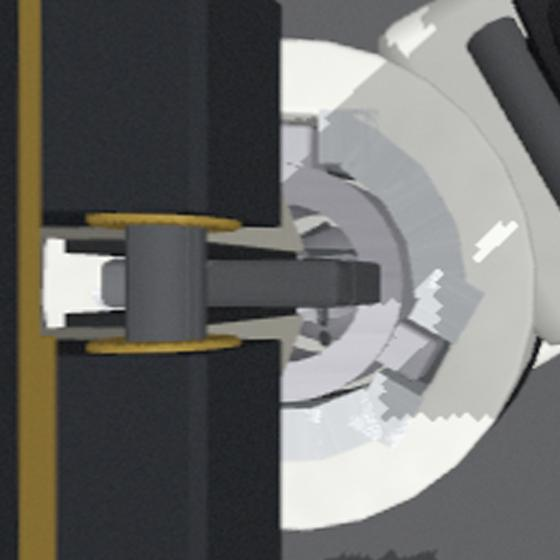

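Contact came exactly at the home height. The lugs sit in the slots, flush with the rim. Releasing.

Call:
send_rows(
  series=[
    [0,0,0,0,0,0,0.85],
    [0,0,0,0,0,0,0.75],
    [0,0,0,0,0,0,0.65],
    [0,0,0,0,0,0,0.6],
    [0,0,0,0,0,0,0.6],
  ],
)

```text
time: 13.4
tool_pos: [0.5018, 0.1912, 0.177]
tool_rot: [3.141, -0.0, 0.806]
contact_force: [-0.4, -0.3, 0.1]
opening: 0.0345
```

Call:
send_rows(
  series=[
    [0,0,-0.01,0,0,0,0.6],
    [0,0,-0.02,0,0,0,0.6],
    [0,0,-0.03,0,0,0,0.6],
    [0,0,-0.03,0,0,0,0.6],
    [-0.02,0,-0.03,0,0,0,0.6],
  ],
)

```text
time: 13.82
tool_pos: [0.4888, 0.1778, 0.2985]
tool_rot: [-3.142, -0.001, 0.807]
contact_force: [-0.2, -0.6, -0.4]
opening: 0.0367
```

Call:
send_rows(
  series=[
    [-0.04,0,0,0,0,0,0.6],
    [-0.03,0,0,0,0,0,0.6],
    [0,0,0,0,0,0,0.6],
    [0,0,0,0,0,0,0.6],
    [0,0,0,0,0,0,0.6],
  ],
)

```text
time: 14.23
tool_pos: [0.4399, 0.1263, 0.2976]
tool_rot: [3.141, -0.002, 0.806]
contact_force: [0.7, 0.1, 0.7]
opening: 0.0366
```

```bash
python3 - <<'E'
from h import *
s=observe(); print(s["time"],s["tool_pos"],s["tool_rot"],s["opening"],s["contact_force"])
c=cam("wrist","w10"); chamber(c,(.09,0),s["tool_pos"][2]-.19)
P=cloud(c).reshape(-1,3)
m=np.hypot(P[:,0]-.5035,P[:,1]-.1913)<.03
q=P[m]; print("top z",np.percentile(q[:,2],[5,50,90,99])); b=q[q[:,2]>.215]; print("bar",len(b),cv2.minAreaRect(b[:,:2].astype(np.float32)),np.median(b[:,2]))
g=q[(q[:,2]>.185)&(q[:,2]<.2)]; print("ring z",len(g),np.median(g[:,2]))
# hood plane points
for n in ("scene","side","wrist"):
    d=cam(n,n+"10"); Q=cloud(d).reshape(-1,3); C=d["color"].reshape(-1,3).max(1)
    e=np.array([np.cos(np.radians(76.2)),np.sin(np.radians(76.2))]); X=(Q[:,:2]-[.5035,.1913])@e; Y=(Q[:,:2]-[.5035,.1913])@[-e[1],e[0]]
    h=(X>.06)&(X<.22)&(abs(Y)<.08)&(Q[:,2]>.2)&(Q[:,2]<.45)&(C<70); 
    print(n,h.sum(), "Xrange",X[h].min() if h.any() else 0,X[h].max() if h.any() else 0,"zmax",Q[h,2].max() if h.any() else 0)
    if h.sum()>50:
        k=h&(Q[:,2]>.318); print("  lip x,y,z",np.median(X[k]),np.median(Y[k]),np.median(Q[k,2]),k.sum())
E
```

```text
14.2333 [0.43986845 0.12634717 0.29761338] [ 3.14077231e+00 -1.58331624e-03  8.05727648e-01] 0.03663514572228277 [0.69197587 0.11406435 0.71129588]
chamber in tool [0.09078984 0.00083241] R 0.061584883823829685 143 world [0.50352063 0.19153456 0.18966201]
0.036000000000000004 [ 17.75  20.75  39.    41.5  137.75 141.5  159.25 162.25 258.   260.5
 278.75 281.75]
0.038 [ 18.25  21.25  38.5   41.   138.25 141.75 158.75 161.25 258.5  261.
 278.25 281.25]
0.04 [ 18.75  40.5  138.75 144.75 145.5  153.   153.5  155.5  157.   160.75
 259.25 262.25 263.5  274.25 276.5  280.5 ]
top z [0.16276138 0.19246768 0.48369008 0.48369008]
bar 1526 ((0.5027309060096741, 0.191244438290596), (0.04712691158056259, 0.009949805215001106), 46.38529586791992) 0.4836900802852083
ring z 1670 0.1920661357419337
scene 1161 Xrange 0.07683402299246152 0.1486222793767885 zmax 0.3319668942945039
  lip x,y,z 0.10778332641941321 0.00027479249623369676 0.3246511986073228 54
side 705 Xrange 0.077553482622782 0.142992722055691 zmax 0.3115617138229829
  lip x,y,z nan nan nan 0
wrist 1292 Xrange 0.0796436457101764 0.09860665238948463 zmax 0.2657784562858102
  lip x,y,z nan nan nan 0
  return _methods._mean(a, axis=axis, dtype=dtype,
  ret = ret.dtype.type(ret / rcount)
```

View pics/wrist10.png

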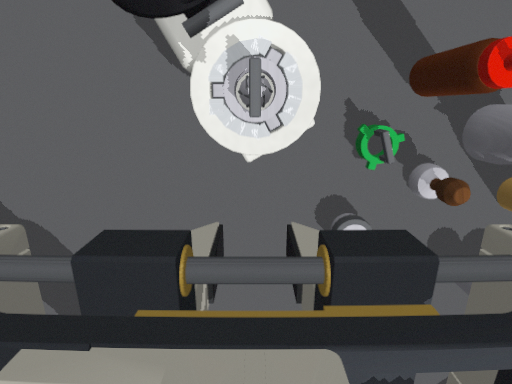

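View pics/scene10.png

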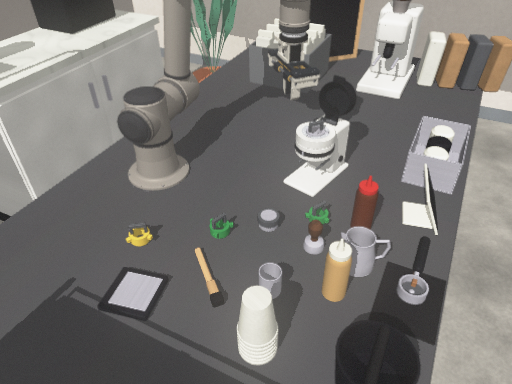

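The burr is home: its ring top reads z 0.192 against 0.192 expected, its lugs are centred in the slots, and it stayed put when released. The hood stands at about 1.81 rad. I'll go over and behind it and push it shut with closed fingers on its outer top.

Call:
send_rows(
  series=[
    [0,0,-0.021,0,0,-0.105,0.8],
    [0,0,-0.021,0,0,-0.105,1],
    [0,0,-0.021,0,0,-0.105,1],
    [0,0,-0.021,0,0,-0.105,1],
    [0,0,-0.021,0,0,-0.104,1],
  ],
)

```text
time: 14.85
tool_pos: [0.4396, 0.1266, 0.4025]
tool_rot: [-3.141, 0.0, 1.336]
contact_force: [0.3, 0.6, 0.3]
opening: 0.0081
```

Call:
send_rows(
  series=[
    [0.02,0.0044,0,0,0,0,1],
    [0.036,0.0064,0,0,0,0,1],
    [0.037,0.0064,0,0,0,0,1],
    [0.037,0.0064,0,0,0,0,1],
    [0.037,0.0064,0,0,0,0,1],
  ],
)

```text
time: 15.27
tool_pos: [0.5088, 0.2834, 0.4014]
tool_rot: [-3.141, 0.0, 1.331]
contact_force: [0.8, -1.1, 0.6]
opening: 0.0006
```

Call:
send_rows(
  series=[
    [0.037,0.0064,0,0,0,0,1],
    [0.037,0.0064,0,0,0,0,1],
    [0.022,0.002,0,0,0,0,1],
    [0,0,0,0,0,0,1],
    [0,0,0,0,0,0,1],
  ],
)

```text
time: 15.68
tool_pos: [0.5458, 0.3725, 0.3993]
tool_rot: [-3.139, 0.002, 1.332]
contact_force: [-0.8, 0.1, 1.0]
opening: 0.0004
```

```bash
cat >> h.py <<'E'
E_=np.array([np.cos(np.radians(76.2)),np.sin(np.radians(76.2))]); CH=np.array([.502,.1911])
def tX():
    s=observe(); d=s["tool_pos"][:2]-CH; print("t",s["time"],"X %.4f Y %.4f tipz %.4f yaw %.4f"%(d@E_,d@[-E_[1],E_[0]],s["tool_pos"][2]+.027,s["tool_rot"][2]),"F",np.round(s["contact_force"],1),"q",np.round(s["qpos"],2))
E
python3 - <<'E'
from h import *
tX()
for n in ("side","scene","wrist"): cam(n,n+"11")
E
```

```text
t 15.6833 X 0.1866 Y 0.0008 tipz 0.4263 yaw 1.3324 F [-0.8  0.1  1. ] q [ 0.48  0.61  0.55 -0.    1.98  0.72]
```

View pics/side11.png

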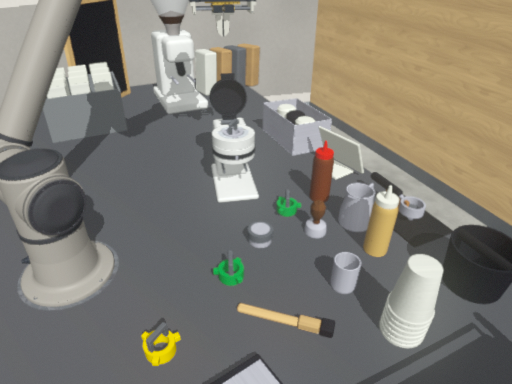

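View pics/scene11.png

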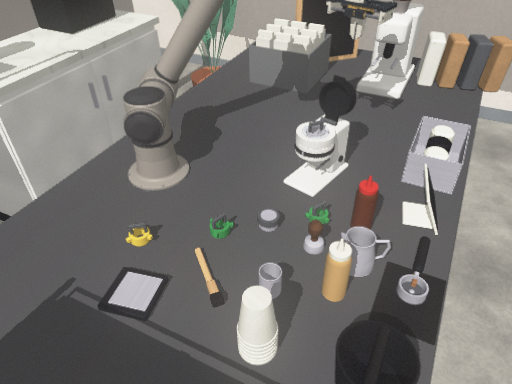

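Call:
send_rows(
  series=[
    [0,0,0.03,0,0,0,1],
    [0,0,0.03,0,0,0,1],
    [0,0,0.03,0,0,0,1],
    [0,0,0.03,0,0,0,1],
    [0,0,0.01,0,0,0,1],
  ],
)

```text
time: 16.25
tool_pos: [0.5438, 0.3687, 0.2681]
tool_rot: [-3.137, 0.004, 1.329]
contact_force: [0.1, -0.0, -0.6]
opening: 0.0006
```

Call:
send_rows(
  series=[
    [-0.005,0,0,0,0,0,1],
    [-0.01,0,0,0,0,0,1],
    [-0.005,0,0,0,0,0,1],
  ],
)

```text
time: 16.5
tool_pos: [0.541, 0.35, 0.2741]
tool_rot: [3.139, -0.002, 1.329]
contact_force: [-0.7, 0.5, 0.9]
opening: 0.0004
```

```bash
python3 - <<'E'
from h import *
tX()
O=[]
for n,x0,y0 in (("side",185,0),("scene",270,0)):
    c=cam(n); O.append(cv2.resize(c["color"][y0:y0+200,x0:x0+130,::-1],None,fx=3,fy=3,interpolation=cv2.INTER_CUBIC))
cv2.imwrite("pics/s12.png",np.hstack(O)); cam("wrist","w12")
E
```

```text
t 16.5 X 0.1636 Y 0.0000 tipz 0.3011 yaw 1.3290 F [-0.7  0.5  0.9] q [ 0.46  0.54  1.01 -0.    1.59  0.7 ]
```

View pics/s12.png

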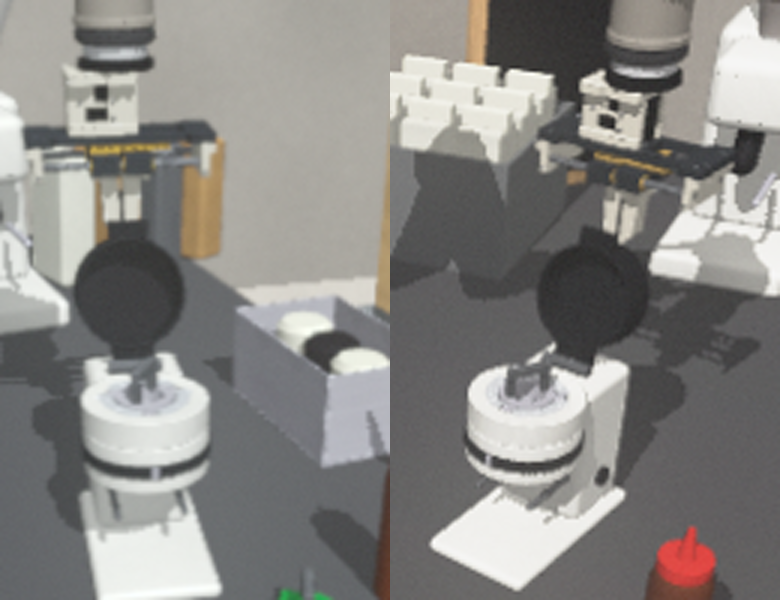

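View pics/w12.png

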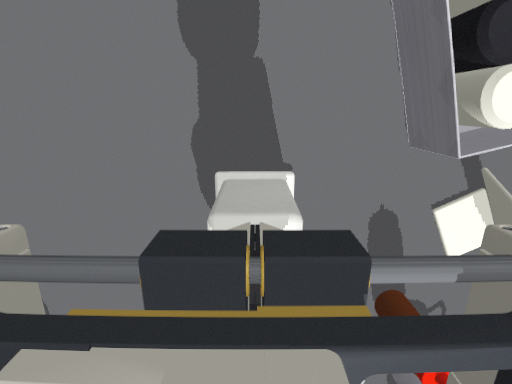

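Call:
send_rows(
  series=[
    [-0.007,0,0,0,0,0,1],
    [-0.007,0,0,0,0,0,1],
    [-0.007,0,0,0,0,0,1],
    [-0.007,0,0,0,0,0,1],
  ],
)

```text
time: 16.98
tool_pos: [0.534, 0.324, 0.2723]
tool_rot: [3.141, -0.001, 1.331]
contact_force: [1.0, 2.1, 1.9]
opening: 0.0002
```

Call:
send_rows(
  series=[
    [-0.007,0,0,0,0,0,1],
    [-0.008,0,-0.002,0,0,0,1],
    [-0.008,0,-0.002,0,0,0,1],
    [-0.007,0,-0.002,0,0,0,1],
    [-0.007,0,-0.002,0,0,0,1],
  ],
)

```text
time: 17.4
tool_pos: [0.5249, 0.2873, 0.2797]
tool_rot: [-3.141, 0.001, 1.33]
contact_force: [0.6, 2.1, 0.3]
opening: 0.0005
```

```bash
python3 - <<'E'
from h import *
tX()
O=[]
for n,x0,y0 in (("side",185,0),("scene",270,0)):
    c=cam(n); O.append(cv2.resize(c["color"][y0:y0+200,x0:x0+130,::-1],None,fx=3,fy=3,interpolation=cv2.INTER_CUBIC))
cv2.imwrite("pics/s13.png",np.hstack(O))
E
```

```text
t 17.4 X 0.0989 Y 0.0007 tipz 0.3067 yaw 1.3299 F [0.6 2.1 0.3] q [ 0.37  0.44  1.15 -0.    1.55  0.61]
```

View pics/s13.png

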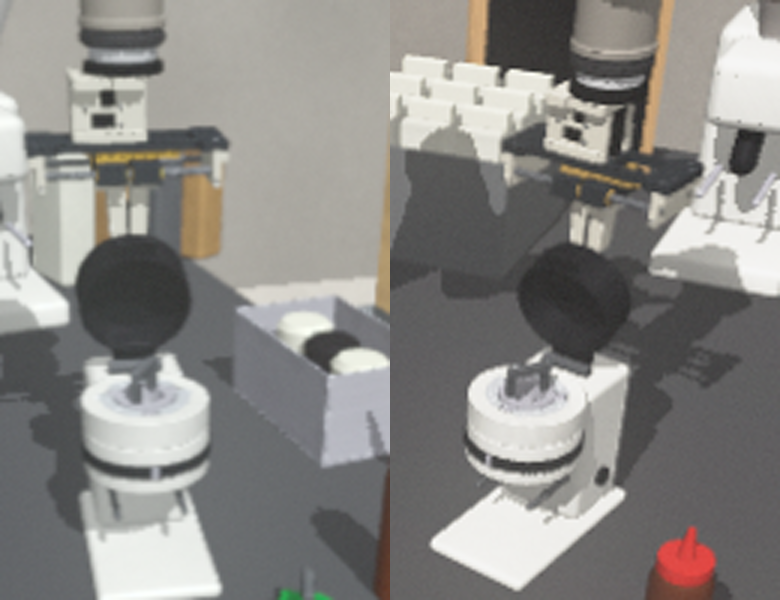

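The hood is following at about 75 deg with around 2 N. I'll carry on along its arc.

Call:
send_rows(
  series=[
    [-0.01,0,0,0,0,0,1],
    [-0.01,0,0,0,0,0,1],
    [-0.01,0,0.001,0,0,0,1],
    [-0.01,0,0.002,0,0,0,1],
    [-0.01,0,0.003,0,0,0,1],
  ],
)

```text
time: 17.92
tool_pos: [0.5131, 0.2386, 0.2738]
tool_rot: [3.141, 0.0, 1.33]
contact_force: [1.2, 0.1, 1.2]
opening: 0.0005
```

Call:
send_rows(
  series=[
    [-0.01,0,0.003,0,0,0,1],
    [-0.009,0,0.005,0,0,0,1],
    [-0.009,0,0.005,0,0,0,1],
    [-0.009,0,0.006,0,0,0,1],
  ],
)

```text
time: 18.25
tool_pos: [0.5041, 0.2027, 0.2545]
tool_rot: [-3.142, 0.0, 1.33]
contact_force: [0.1, 1.3, 0.8]
opening: 0.0004
```

```bash
python3 - <<'E'
from h import *
tX()
O=[]
for n,x0,y0 in (("side",185,0),("scene",270,0)):
    c=cam(n); O.append(cv2.resize(c["color"][y0:y0+200,x0:x0+130,::-1],None,fx=3,fy=3,interpolation=cv2.INTER_CUBIC))
cv2.imwrite("pics/s14.png",np.hstack(O))
E
```

```text
t 18.25 X 0.0117 Y 0.0007 tipz 0.2815 yaw 1.3299 F [0.1 1.3 0.8] q [ 0.24  0.34  1.37 -0.    1.43  0.48]
```

View pics/s14.png

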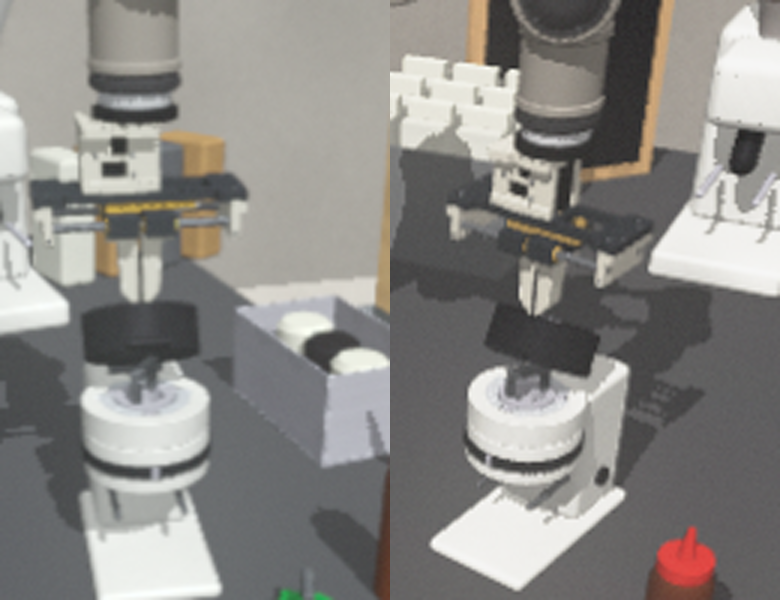

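Call:
send_rows(
  series=[
    [-0.008,0,0.007,0,0,0,1],
    [-0.007,0,0.007,0,0,0,1],
    [-0.006,0,0.007,0,0,0,1],
    [-0.006,0,0.007,0,0,0,1],
  ],
)

```text
time: 18.68
tool_pos: [0.4979, 0.1772, 0.2262]
tool_rot: [-3.141, -0.0, 1.33]
contact_force: [1.3, 0.3, 0.8]
opening: 0.0006
```

Call:
send_rows(
  series=[
    [-0.005,0,0.006,0,0,0,1],
    [-0.004,0,0.006,0,0,0,1],
  ],
)

```text
time: 18.85
tool_pos: [0.4957, 0.1683, 0.2141]
tool_rot: [-3.141, 0.0, 1.33]
contact_force: [-0.1, 0.9, 0.9]
opening: 0.0008
```

Call:
send_rows(
  series=[
    [0,0,0.004,0,0,0,1],
    [0,0,0.002,0,0,0,1],
  ],
)

```text
time: 19.02
tool_pos: [0.4957, 0.1685, 0.2081]
tool_rot: [-3.141, 0.001, 1.33]
contact_force: [0.0, -0.7, 0.6]
opening: 0.0009
```

Call:
send_rows(
  series=[
    [0,0,0.001,0,0,0,1],
    [0,0,0.001,0,0,0,1],
  ],
)

```text
time: 19.18
tool_pos: [0.4961, 0.1691, 0.2068]
tool_rot: [3.141, -0.0, 1.33]
contact_force: [0.2, -0.2, 1.6]
opening: 0.0005
```

```bash
python3 - <<'E'
from h import *
tX()
O=[]
for n,x0,y0 in (("side",185,50),("scene",270,50)):
    c=cam(n); O.append(cv2.resize(c["color"][y0:y0+150,x0:x0+100,::-1],None,fx=4,fy=4,interpolation=cv2.INTER_CUBIC))
cv2.imwrite("pics/s15.png",np.hstack(O))
E
```

```text
t 19.1833 X -0.0228 Y 0.0005 tipz 0.2338 yaw 1.3304 F [ 0.2 -0.2  1.6] q [0.18 0.33 1.51 0.   1.29 0.42]
```

View pics/s15.png

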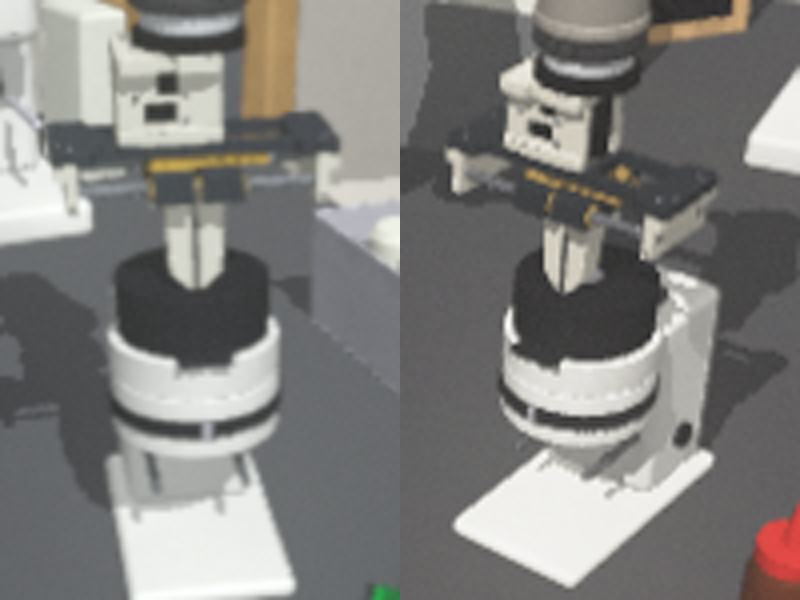

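Call:
send_rows(
  series=[
    [0,0,0.0015,0,0,0,1],
    [0,0,0,0,0,0,1],
  ],
)

```text
time: 19.45
tool_pos: [0.4962, 0.1692, 0.2063]
tool_rot: [3.14, -0.001, 1.33]
contact_force: [-1.1, -1.1, 6.2]
opening: 0.0003
```

Call:
send_rows(
  series=[
    [0,0,0.0015,0,0,0,1],
    [0,0,0,0,0,0,1],
  ],
)

```text
time: 19.62
tool_pos: [0.4964, 0.1692, 0.2062]
tool_rot: [3.139, -0.001, 1.331]
contact_force: [-4.7, -1.6, 14.2]
opening: 0.0006
```

Call:
send_rows(
  series=[
    [0,0,0.0015,0,0,0,1],
    [0,0,0,0,0,0,1],
  ],
)

```text
time: 19.78
tool_pos: [0.4964, 0.1692, 0.206]
tool_rot: [3.138, -0.002, 1.331]
contact_force: [-8.1, -2.1, 23.0]
opening: 0.0004
```

That is a hard stop at tip z 0.233, against 0.234 for the shut hood's top. I'll back off and check.

Call:
send_rows(
  series=[
    [0,0,-0.005,0,0,0,1],
    [0,0,-0.02,0,0,0,1],
    [0,0,-0.04,0,0,0,1],
    [0,0,-0.04,0,0,0,1],
    [0,0,-0.04,0,0,0,1],
  ],
)

```text
time: 20.2
tool_pos: [0.4955, 0.1691, 0.349]
tool_rot: [-3.141, -0.0, 1.33]
contact_force: [1.3, 1.0, 0.1]
opening: 0.0001
```

Call:
send_rows(
  series=[
    [-0.03,0,0,0,0,0,1],
    [-0.03,0,0,0,0,0,1],
    [0,0,0,0,0,0,1],
    [0,0,0,0,0,0,1],
  ],
)

```text
time: 20.53
tool_pos: [0.4816, 0.1099, 0.3477]
tool_rot: [3.141, -0.001, 1.328]
contact_force: [-1.5, 0.6, -0.5]
opening: 0.0001
```

```bash
python3 - <<'E'
from h import *
tX()
for n in ("scene","side","wrist"):
    c=cam(n,n+"16"); P=cloud(c).reshape(-1,3); X=(P[:,:2]-CH)@E_; Y=(P[:,:2]-CH)@[-E_[1],E_[0]]; C=c["color"].reshape(-1,3).max(1)
    m=(np.hypot(X,Y)<.05)&(P[:,2]>.215)&(P[:,2]<.26)
    A=np.c_[X[m],Y[m],np.ones(m.sum())]; f=np.linalg.lstsq(A,P[m,2],rcond=None)[0]; r=P[m,2]-A@f; k=abs(r)<.004; f=np.linalg.lstsq(A[k],P[m,2][k],rcond=None)[0]
    print(n,m.sum(),"hood top plane slope",f[:2],"z0",f[2])
E
```

```text
t 20.5333 X -0.0838 Y 0.0004 tipz 0.3747 yaw 1.3282 F [-1.5  0.6 -0.5] q [0.07 0.21 1.3  0.   1.63 0.31]
scene 413 hood top plane slope [-0.00431421 -0.00240396] z0 0.23221569286378554
side 360 hood top plane slope [ 0.0047537  -0.00045478] z0 0.23425649947401467
wrist 8685 hood top plane slope [-0.00080538  0.00193844] z0 0.23413723190616642
```

View pics/side16.png

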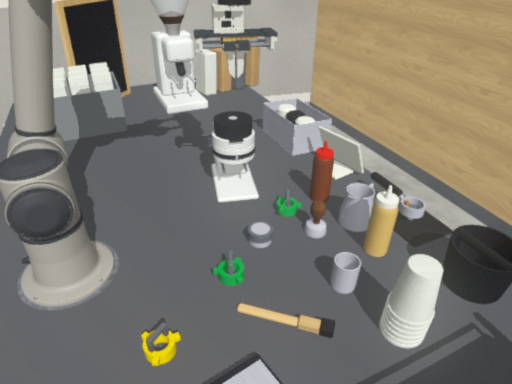

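View pics/scene16.png

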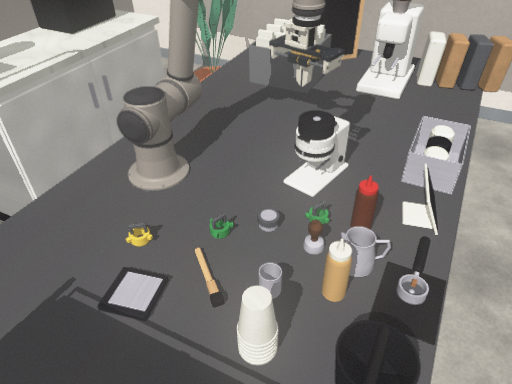

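The hood is shut: its top is level to within 0.005 rad, at z 0.234. All the bystanders stand where they were, and the arm touches nothing. Handing in.

```bash
python3 - <<'E'
from h import *
print(workorder.hand_in()); print(observe()["time"])
E
```

```text
the job is handed in; nothing more can be done
None
the job is handed in; nothing more can be done
```

The burr is home in the grinder, the hood is shut over it, and the job is handed in; the last motion ended at 20.5 s of the 64 s allowed. No verdict is reported, so what follows rests on my own checks.

**What I did:** I took the plain steel burr by its bridge and turned it to match the slots as measured by the wrist camera. I lowered it in small steps until its lugs went straight into the slots, so no search turning was needed. Then I let go and pushed the hood shut from behind with closed fingers.

**Last checks:**
- **Burr:** It touched the floor at the expected height, with a force change of about 5 N. After release its ring top read z 0.192 m, as expected when home, and its lugs were centred in the slots. Once the hood covered it I could no longer see it.
- **Hood:** It met a hard stop. Its top is level to within 0.005 rad at z 0.232 to 0.234 m, where 0.234 m is shut.
- **Bystanders:** All stood in the same places in the final scene and side pictures. I compared these by eye only.
- **Arm:** It was clear of everything when I handed in.

**What disagreed:**
- **Finger tips:** All three cameras showed them about 27 mm short of the stated tool point, so I grasped 22 mm lower than the figures gave.
- **Wrist camera:** It was off by 1 to 2 mm, which I cancelled by measuring the burr and the chamber in the same picture.
- **Push on the hood:** My last press against the closed stop reached about 23 N, more than was needed.

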